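# Load the steriliser basket and vent the bottle cap

## Task

Get the steriliser basket ready: move both black rubber stoppers from the white wash-up tray into the metal basket, leaving the calibration weight in the tray and the tape roll and dropper bottle where they are. Then screw the cap of the bottle in the basket clockwise all the way down until it bottoms out, and back it off a quarter turn so that it can vent. Finish still gripping the cap there: do not let go of it.

Things in the scene. Friction and masses are not known exactly. Their poses are not given: they have to be found in the camera images.
- large_stopper_mid (a point): centre of the larger black tapered rubber stopper, 26 mm across and 26 mm tall, standing loose and upright on the tray's floor; z axis up
- small_stopper_mid (a point): centre of the smaller black tapered rubber stopper, 22 mm across and 22 mm tall, standing loose and upright on the tray's floor; z axis up
- weight_mid (a point): centre of a metal calibration weight with a knob, 19 mm across and 26 mm tall, loose on the tray's floor between or beside the stoppers; it stays in the tray
- tray: white open tray, fixed, 140 (its x) x 220 (its y) mm outside, 16 mm high, walls and floor 4 mm thick; origin at the centre of its underside, z up. The stoppers and the weight stand in a row along its y, 65 mm apart, in any order
- basket: aluminium basket, fixed, 160 (its x) x 260 (its y) mm outside, 45 mm high (rim bar to 49 mm), walls and floor 4 mm thick; origin at the centre of its underside, z up. A glass bottle, 70 mm wide, is locked in a socket (82 mm across) on its floor at y = -68 mm of this frame; the other half, x = +-50, y = +20 to +100 mm, is empty floor for the stoppers
- cap_mid (a point): centre of the grey knurled screw cap on the bottle, a 44 mm wide, 30 mm tall upright cylinder (plus a 3 mm index rib on its top); this point is 15 mm above its lower edge, 126 mm above the table when home. It is already started on its thread and cannot come off; it sinks 0.8 mm per rad when screwed down. Below it the bottle has a 43 mm collar and, 20 mm lower, its wide shoulder
- cap (a joint): angle of the screw cap, rad: 0 = bottomed out on a hard stop (its index rib is then over a pointer nib on the collar), grows as it is unscrewed (anticlockwise from above). Light friction (about 0.06 N m); stays where it is left; starts 2.0 to 3.1 rad open. A quarter turn is 1.57
- tape_roll_mid (a point): centre of a roll of brown tape, 96 mm across, 48 mm tall, lying flat on the table between tray and basket; to be left alone
- dropper_bottle_mid (a point): centre of a small dropper bottle, 22 mm across, 52 mm tall, standing behind the basket; to be left alone

How it is judged:
By the outcome, as a careful person would: the job done as asked, in the order asked, and still so for the second after the job is handed in, while the arm keeps its last pose, push and grip.
It also fails if it takes over 72 s, if anything falls off the work surface, if the arm or the gripper's body presses on something with over 40 N, if the wrist force passes 120 N, or if a joint passes its speed limit or range.

## Robot

A 6-joint arm with a two-finger parallel gripper is mounted at the origin on a cart in front of the work surface, level with it; the furniture and walls round the work are solid. World frame = base frame: x ahead of the robot, y to its left, z up, the work surface at z = 0. Lengths are in m, angles in rad, forces in N, time in s.
With the tool pointing down it reaches from about 0.4 to 0.825 m from the base axis. Payload 7 kg.
Tool frame: the origin (TCP) lies at the very end of the fingers, on their centre line; the grasp point (between the pads) lies behind it (ctrl.grip_depth is the z of the grasp point in the tool frame, in m); z points along the fingers, x is the direction in which the jaws open and shut, and the axes are right-handed (so a half turn about z gives the same grasp; the last joint's range is limited). The gripper opens to 85 mm and grips with 20 to 120 N. Pads are 22 mm wide; open, the fingers measure 114 mm over their backs; the gripper's body (76 mm by 85 mm) begins 54 mm behind the grasp point. The pads swing forward as they close: fully open they stand 13 mm farther back than shut.
Start: joints at [1.61, 0.359, 0.012, 0, -1.224, -0.288], TCP at [0.166, 0.654, 0.231] pointing down, gripper open.
Joint ranges: [-3.07, 3.07], [-1.43, 2.12], [-1.02, 1.25], [-3.03, 1.67], [-3.05, -0], [-3.03, 3.03]. Speed limits (rad/s): [2.39, 2.39, 3.01, 3.14, 3.14, 3.14].

## Interface

Orientations are given as [roll, pitch, yaw] about the fixed x, y, z axes, in that order (R = Rz(yaw) Ry(pitch) Rx(roll)).
In Python, from workcell import ctrl gives the robot as it stands.
- The arm moves only by the tool play_rows, never from a script. Its argument "targets" is a list of rows, each an object of numbers: "tx", "ty", "tz": the shift along the tool's x, y, z in m; "wx", "wy", "wz": the turn, a rotation vector about the tool's x, y, z in degrees. In form: [{"tx": .., "ty": .., "tz": .., "wx": .., "wy": .., "wz": ..}, ...]. A call has 1 to 8 rows; each row shifts and turns the pose as measured when the row begins, along the tool's axes as they then stand; what a row does not reach is not made up. A row lasts 1/10 s, in which the tool goes at most 50 mm and 8.59 degrees, less where a joint would pass 70% of its speed; a pose out of reach is approached as far as the arm can. A call with a gripper value outside its range is refused whole. "hand" is the finger opening in m, from 0 to 0.0854, set as the call begins (left out, the last holds). The fingers move at their own pace and stop on an object; "newtons" is the grip in N (left out, the last holds). Time passes only in rows, so rows that do not move let the fingers close. It gives the time, the measured TCP pose, the force and the opening at its end, in the units of the state.
- ctrl.read_state(): the state, without advancing time (a new reading comes with each control period).
- ctrl.capture(name): name is "scene" or "top"; returns a dict with "img" (420x560x3 uint8, red, green, blue), "mtx" (3x3 intrinsics, pixels), "R" (3x3) and "t" (3): a world point X has camera coordinates R X + t. Camera axes: x right, y down, z forward; pixel columns grow to the right and rows downward; lengths in m; the calibration is good to about 2 mm. A picture is of the moment at which its call begins. There is no depth.
- ctrl.job_done(): hands the job in, once; it reports no verdict.
Trained networks look in a picture, given as the dict that the camera call returned (one of the last four; its "shot" number tells which), for a name from the list of things; names that differ only in an ending like _2 or _b are one class to them, and where a whole thing is asked for, a point or a joint stands for the part that bears it (a point fixed in the world has none). Each returns a list of dicts, best first, with "confidence" (0 to 1); they miss things now and then, are a little off and sometimes report something else, mostly with a low value. They report only what shows in the picture. A call takes as long as a camera call.
- ctrl.find_in(picture, target): "box" ([left, top, width, height] in pixels, round what is visible of it).
- ctrl.trace(picture, target): "mask" (420x560 bool, what is visible of it) and "box" ([left, top, width, height] in pixels, round what is visible of it).
The state is a dict: "t": time; "qpos": joint angles; "joint_velocities": joint speeds; "effort": joint torques, N m; "tool_pos": TCP position; "tcp_rot": TCP orientation; "force": force on the tool from outside, world axes, zero at the start; "wrist_torque": the same for the moment, N m; "opening": opening from 0.0 (shut) to 1.0 (fully open).
Only numpy, scipy, OpenCV 4.12 (cv2) and the standard library are available. Lean on these libraries where they do the work, as an engineer would, in place of code of your own. Each camera call takes 0.05 s, during which the arm holds its last target.

## Working session

There is one attempt and no reset: what is moved stays moved. The work goes in short steps, Python scripts to look and compute and a tool call to move; the robot and the scene stay as the last step left them, time stands still between calls to the robot, and variables do not carry over. Pictures are saved under pics/ and viewed, and the job is handed in when it is done.

Besides the shell and the picture viewer there is one more tool, called after "Emit:" as name(argument=value, ...) on one line, values as JSON. play_rows: Moves the arm, as the interface text tells. Its arguments: {"type":"object","properties":{"targets":{"type":"array","items":{"type":"object","properties":{"tx":{"type":"number"},"ty":{"type":"number"},"tz":{"type":"number"},"wx":{"type":"number"},"wy":{"type":"number"},"wz":{"type":"number"}}}},"hand":{"type":"number"},"newtons":{"type":"number"}},"required":["targets"]}

```bash
ls; mkdir -p pics; cat > h.py <<'E'
import numpy as np, cv2
from workcell import ctrl
def save(p,n): cv2.imwrite('pics/'+n,cv2.cvtColor(p['img'],cv2.COLOR_RGB2BGR))
def ray(p,u,v):
    d=np.linalg.inv(p['mtx'])@np.array([u,v,1.]); R=np.array(p['R']); return -R.T@p['t'], R.T@d
def atz(p,u,v,z):
    o,d=ray(p,u,v); return o+d*(z-o[2])/d[2]
def proj(p,X):
    c=np.array(p['R'])@np.array(X,float)+p['t']; q=p['mtx']@c; return q[:2]/q[2]
E
python3 - <<'E'
from h import *
print(ctrl.read_state(), ctrl.grip_depth)
for n in('scene','top'):
    p=ctrl.capture(n); save(p,n+'1.png'); print(n,p['mtx'].tolist(),'cam',-np.array(p['R']).T@p['t'], np.round(p['R'],3).tolist())
    for t in('large_stopper_mid','small_stopper_mid','weight_mid','tray','basket','cap_mid','tape_roll_mid','dropper_bottle_mid'):
        print(t,[(np.round(d['box'],1).tolist(),round(d['confidence'],2)) for d in ctrl.find_in(p,t)][:3])
E
```

```text
pics
{'t': 0.0, 'qpos': array([ 1.61007460e+00,  3.59380520e-01,  1.10490394e-02, -3.81032216e-04,
       -1.22406439e+00, -2.88135931e-01]), 'joint_velocities': array([-6.66644857e-04, -2.40551105e-03,  3.77265209e-04, -2.16520783e-04,
        9.95599681e-05,  1.31076990e-04]), 'effort': array([ 1.59757590e-03, -5.83308542e+01,  2.93419451e+01,  6.93683356e+00,
       -6.02672197e-03, -9.90272696e-06]), 'tool_pos': array([0.16612306, 0.6537427 , 0.23035794]), 'tcp_rot': array([-3.14148150e+00, -1.63540105e-03, -1.81978385e+00]), 'force': array([0.58271071, 0.89978072, 0.70567404]), 'wrist_torque': array([ 0.00035218, -0.00416198, -0.02076575]), 'opening': 0.9948045755444825} -0.0187
scene [[396.17492832258336, 0.0, 286.1744848106915], [0.0, 396.17492832258336, 208.6930796979131], [0.0, 0.0, 1.0]] cam [0.29868191 0.65510818 0.84018989] [[-0.896, -0.443, 0.009], [-0.332, 0.657, -0.677], [0.294, -0.61, -0.736]]
large_stopper_mid [([218.9, 261.6, 104.8, 108.1], 0.67), ([263.5, 300.4, 11.7, 18.0], 0.52)]
small_stopper_mid [([316.1, 118.5, 69.5, 86.9], 0.74)]
weight_mid [([284.7, 287.6, 5.1, 8.0], 0.44)]
tray [([219.3, 260.9, 106.1, 109.8], 0.93)]
basket [([312.5, 119.8, 70.4, 83.8], 0.93)]
cap_mid [([349.5, 116.6, 16.7, 16.5], 0.45)]
tape_roll_mid [([330.4, 217.7, 36.4, 40.3], 0.71)]
dropper_bottle_mid [([270.9, 160.2, 6.3, 10.3], 0.44)]
top [[389.33242030938214, 0.0, 276.81308596748005], [0.0, 389.33242030938214, 210.2696376330207], [0.0, 0.0, 1.0]] cam [0.42293735 0.01836183 1.20400773] [[-0.017, -1.0, -0.006], [-0.987, 0.018, -0.157], [0.157, 0.004, -0.988]]
large_stopper_mid []
small_stopper_mid []
weight_mid [([398.9, 217.5, 19.5, 20.2], 0.19)]
tray []
basket [([325.3, 202.7, 98.4, 66.3], 0.65)]
cap_mid [([400.9, 217.9, 15.8, 16.7], 0.76)]
tape_roll_mid [([271.1, 248.7, 30.1, 34.5], 0.54)]
dropper_bottle_mid [([336.8, 164.1, 4.5, 11.2], 0.38)]
```

View pics/scene1.png

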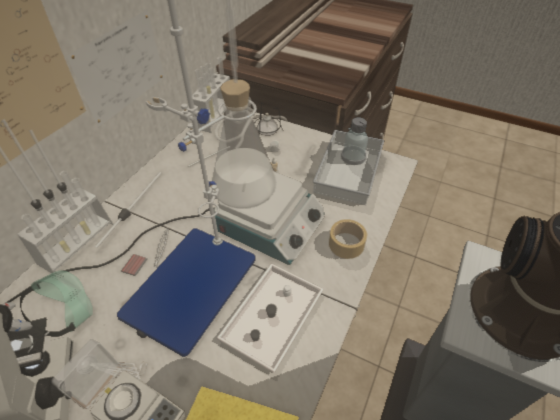

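View pics/top1.png

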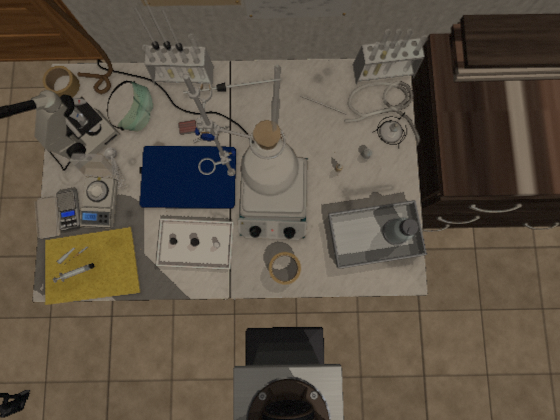

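```bash
python3 - <<'E'
from h import *
a=cv2.imread('pics/scene1.png');b=cv2.imread('pics/top1.png')
cv2.imwrite('pics/c1.png',np.hstack([cv2.resize(a[260:375,215:330],(400,400),interpolation=3),cv2.resize(b[205:285,150:240],(400,400*80//90),interpolation=3) if 0 else cv2.resize(b[205:285,155:235],(400,400),interpolation=3)]))
cv2.imwrite('pics/c2.png',np.hstack([cv2.resize(a[110:210,300:400],(400,400),interpolation=3),cv2.resize(b[185:285,325:425],(400,400),interpolation=3)]))
E
```

```text
(no output)
```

View pics/c1.png

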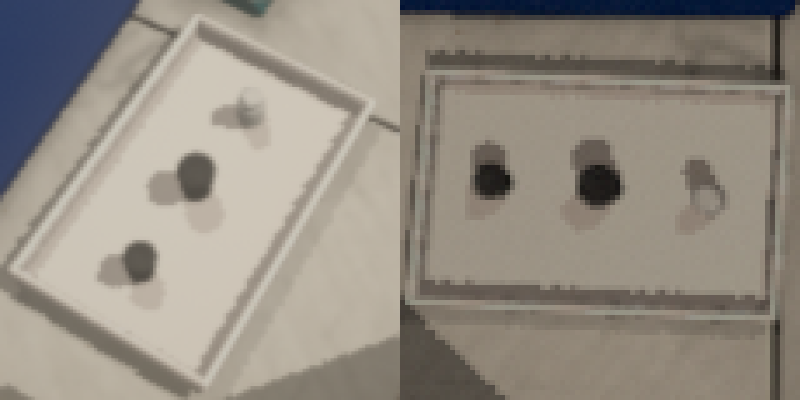

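View pics/c2.png

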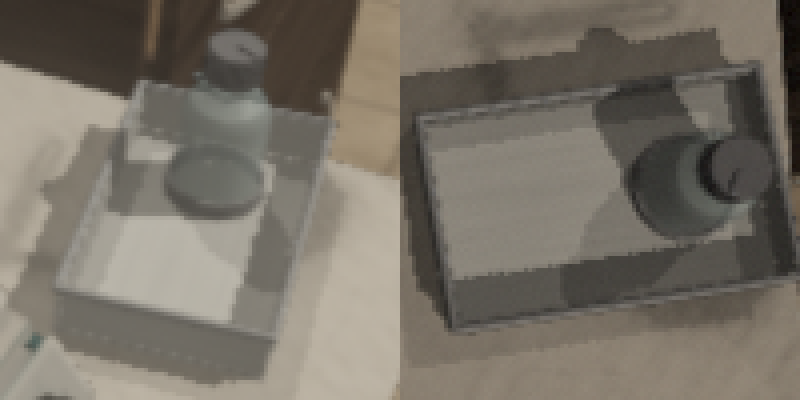

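```bash
cat >> h.py <<'E'
def tri(ps,uvs):
    A=np.zeros((3,3));b=np.zeros(3)
    for p,uv in zip(ps,uvs):
        o,d=ray(p,*uv); d=d/np.linalg.norm(d);P=np.eye(3)-np.outer(d,d);A+=P;b+=P@o
    X=np.linalg.solve(A,b); return X,[np.round(proj(p,X)-uv,1) for p,uv in zip(ps,uvs)]
E
python3 - <<'E'
from h import *
s=ctrl.capture('scene');t=ctrl.capture('top')
S=lambda u,v:(215+u/3.478-.35,260+v/3.478-.35); T=lambda u,v:(155+(u-400)/5-.4,205+v/5-.4)
S2=lambda u,v:(300+u/4-.4,110+v/4-.4); T2=lambda u,v:(325+(u-400)/4-.4,185+v/4-.4)
for n,a,b,z in(('large',S(197,177),T(599,185),.017),('small',S(141,261),T(492,181),.015),('weight',S(250,107),T(707,198),.017),):
    print(n,tri([s,t],[a,b]),atz(s,*a,z),atz(t,*b,z))
print('cap top',tri([s,t],[S2(238,46),T2(746,170)]),atz(s,*S2(238,46),.143),atz(t,*T2(746,170),.143))
print('tray T',[np.round(atz(t,*T(*c),.016),4)[:2].tolist() for c in((424,74),(790,87),(775,316),(410,302))])
print('tray S',[np.round(atz(s,*S(*c),.016),4)[:2].tolist() for c in((198,15),(374,102),(204,385),(8,268))])
print('bask T',[np.round(atz(t,*T2(*c),.049),4)[:2].tolist() for c in((417,117),(758,65),(797,275),(455,328))])
print('bask S',[np.round(atz(s,*S2(*c),.049),4)[:2].tolist() for c in((140,83),(333,120),(272,337),(58,292))])
for n in('flasktop',(270,135),(235,88)),('tape',(284,266),(348,231)),('dropper',(337,168),(274,166)),('stand',(194,82),(172,0)),('ring',(207,166),(157,104)): print(n[0],tri([s,t],[n[2],n[1]]))
for nm,p in(('scene',s),('top',t)):
  for k in('large_stopper_mid','small_stopper_mid','weight_mid','cap_mid'):
    for d in ctrl.trace(p,k)[:2]:
        m=d['mask'];ys,xs=np.nonzero(m);print(nm,k,round(d['confidence'],2),d['box'],m.sum(), xs.mean() if len(xs) else 0,ys.mean() if len(xs) else 0)
E
```

```text
large (array([0.51784569, 0.27420881, 0.02291349]), [array([-0.5, -0.1]), array([0.1, 0.4])]) [0.51824064 0.27121636 0.017     ] [0.51947931 0.27583538 0.017     ]
small (array([0.52213495, 0.33997664, 0.02120381]), [array([-0.3, -0.1]), array([0.1, 0.2])]) [0.52320326 0.337456   0.015     ] [0.52326    0.34186027 0.015     ]
weight (array([0.51010543, 0.20948684, 0.01863879]), [array([-0.1, -0. ]), array([0., 0.])]) [0.51037342 0.20856838 0.017     ] [0.51037643 0.20979277 0.017     ]
cap top (array([ 0.53947115, -0.34409586,  0.14253107]), [array([0.4, 0.1]), array([-0.1, -0.4])]) [ 0.54043556 -0.34323565  0.143     ] [ 0.53830219 -0.34416581  0.143     ]
tray T [[0.59, 0.3852], [0.5778, 0.1593], [0.4385, 0.1683], [0.4507, 0.3895]]
tray S [[0.5776, 0.1569], [0.4363, 0.1664], [0.4519, 0.3884], [0.5951, 0.379]]
bask T [[0.5929, -0.1332], [0.6277, -0.391], [0.4702, -0.4082], [0.436, -0.1551]]
bask S [[0.6284, -0.3907], [0.4702, -0.4153], [0.4355, -0.1552], [0.5885, -0.1292]]
flasktop (array([0.71729916, 0.03406464, 0.40230188]), [array([1.3, 0.4]), array([-0.5, -1.2])])
tape (array([0
[... 293 characters left out ...]
26, 0.19846215, 0.45034527]), [array([39.9,  7.9]), array([-19.2, -27. ])])
scene large_stopper_mid 0.23 [218.2, 263.1, 106.0, 108.6] 5672 270.3011283497884 317.18194640338504
scene small_stopper_mid 0.48 [249.8, 329.0, 10.9, 11.4] 95 255.29473684210527 334.2842105263158
scene weight_mid 0.55 [283.8, 288.6, 4.4, 6.5] 51 286.62745098039215 290.4117647058824
scene cap_mid 0.62 [350.6, 114.6, 13.7, 17.5] 190 358.2 125.03157894736842
top small_stopper_mid 0.37 [170.0, 235.9, 7.2, 12.3] 37 172.59459459459458 241.02702702702703
top weight_mid 0.25 [400.8, 217.1, 18.1, 15.7] 253 408.0474308300395 226.80237154150197
top cap_mid 0.73 [401.0, 216.0, 16.0, 21.3] 266 408.0375939849624 226.88345864661653
```

```bash
cat >> h.py <<'E'
import sys
from scipy.spatial.transform import Rotation as Ro
def plan(pos,yaw,n=8,wind=None):
    s=ctrl.read_state(); p=np.array(s['tool_pos']);r=s['tcp_rot']
    R0=Ro.from_euler('xyz',r); R1=Ro.from_euler('xyz',[np.pi,0,yaw])
    rv=(R0.inv()*R1).as_rotvec()
    if wind is not None:
        d=(yaw-r[2]+np.pi)%(2*np.pi)-np.pi
        if wind*d<0: rv=rv*(1-2*np.pi/np.linalg.norm(rv))
    print('t',round(s['t'],2),'pos',p.round(4),'rot',np.round(r,4),'q',np.round(s['qpos'],3),'F',np.round(s['force'],1),'op',round(s['opening'],3))
    print('total',np.round(np.array(pos)-p,4),'rv deg',np.degrees(rv).round(2))
    for i in range(n):
        Ri=R0*Ro.from_rotvec(rv*i/n)
        print(np.round(Ri.inv().apply((np.array(pos)-p)/n),4),np.round(np.degrees(rv)/n,2))
if __name__=='__main__':
    a=[float(x) for x in sys.argv[1:]]; plan(a[:3],a[3],int(a[4]) if len(a)>4 else 8,a[5] if len(a)>5 else None)
E
python3 h.py .5195 .274 .2 3.08 12 
```

```text
t 1.4 pos [0.1662 0.6542 0.2313] rot [-3.1416e+00 -1.0000e-04 -1.8196e+00] q [ 1.61   0.359  0.012 -0.    -1.224 -0.288] F [0.8 0.3 0.3] op 1.0
total [ 0.3533 -0.3802 -0.0313] rv deg [-0.   -0.   79.28]
[ 0.0235 -0.0363  0.0026] [-0.   -0.    6.61]
[ 0.0191 -0.0388  0.0026] [-0.   -0.    6.61]
[ 0.0145 -0.0407  0.0026] [-0.   -0.    6.61]
[ 0.0098 -0.0421  0.0026] [-0.   -0.    6.61]
[ 0.0048 -0.043   0.0026] [-0.   -0.    6.61]
[-0.0001 -0.0432  0.0026] [-0.   -0.    6.61]
[-0.0051 -0.0429  0.0026] [-0.   -0.    6.61]
[-0.01   -0.0421  0.0026] [-0.   -0.    6.61]
[-0.0148 -0.0406  0.0026] [-0.   -0.    6.61]
[-0.0194 -0.0387  0.0026] [-0.   -0.    6.61]
[-0.0237 -0.0362  0.0026] [-0.   -0.    6.61]
[-0.0277 -0.0332  0.0026] [-0.   -0.    6.61]
```

Emit:
play_rows(targets=[{"tx": 0.0235,"ty": -0.036,"tz": 0.0026,"wz": 6.6},{"tx": 0.019,"ty": -0.039,"tz": 0.0026,"wz": 6.6},{"tx": 0.0145,"ty": -0.041,"tz": 0.0026,"wz": 6.6},{"tx": 0.01,"ty": -0.042,"tz": 0.0026,"wz": 6.6},{"tx": 0.005,"ty": -0.043,"tz": 0.0026,"wz": 6.6},{"tx": 0,"ty": -0.043,"tz": 0.0026,"wz": 6.6},{"tx": -0.005,"ty": -0.043,"tz": 0.0026,"wz": 6.6},{"tx": -0.01,"ty": -0.042,"tz": 0.0026,"wz": 6.6}], hand=0.055, newtons=40)

```text
$.targets[0]: bad value
```

```bash
python3 h.py .5195 .274 .15 3.08 8
```

```text
t 1.4 pos [0.1662 0.6542 0.2313] rot [-3.1416e+00 -1.0000e-04 -1.8196e+00] q [ 1.61   0.359  0.012 -0.    -1.224 -0.288] F [0.8 0.3 0.3] op 1.0
total [ 0.3533 -0.3802 -0.0813] rv deg [-0.   -0.   79.28]
[ 0.0352 -0.0545  0.0102] [-0.   -0.    9.91]
[ 0.0253 -0.0597  0.0102] [-0.   -0.    9.91]
[ 0.0146 -0.0632  0.0102] [-0.   -0.    9.91]
[ 0.0035 -0.0648  0.0102] [-0.   -0.    9.91]
[-0.0077 -0.0644  0.0102] [-0.   -0.    9.91]
[-0.0186 -0.0621  0.0102] [-0.   -0.    9.91]
[-0.0291 -0.058   0.0102] [-0.   -0.    9.91]
[-0.0386 -0.0521  0.0102] [-0.   -0.    9.91]
```

Emit:
play_rows(targets=[{"tx": 0.0235,"ty": -0.036,"tz": 0.0026,"wx": 0,"wy": 0,"wz": 6.6},{"tx": 0.019,"ty": -0.039,"tz": 0.0026,"wx": 0,"wy": 0,"wz": 6.6},{"tx": 0.0145,"ty": -0.041,"tz": 0.0026,"wx": 0,"wy": 0,"wz": 6.6},{"tx": 0.01,"ty": -0.042,"tz": 0.0026,"wx": 0,"wy": 0,"wz": 6.6},{"tx": 0.005,"ty": -0.043,"tz": 0.0026,"wx": 0,"wy": 0,"wz": 6.6},{"tx": 0,"ty": -0.043,"tz": 0.0026,"wx": 0,"wy": 0,"wz": 6.6},{"tx": -0.005,"ty": -0.043,"tz": 0.0026,"wx": 0,"wy": 0,"wz": 6.6},{"tx": -0.01,"ty": -0.042,"tz": 0.0026,"wx": 0,"wy": 0,"wz": 6.6}], hand=0.055, newtons=40)

```text
t: 2.2
tool_pos: [0.4025, 0.3932, 0.2096]
tcp_rot: [3.14, 0.002, -2.767]
force: [0.9, 0.6, 0.6]
opening: 0.645
```

```bash
python3 h.py .5195 .274 .15 3.08 8
```

```text
t 2.2 pos [0.4025 0.3932 0.2096] rot [ 3.1401e+00  2.2000e-03 -2.7672e+00] q [ 1.122  0.189 -0.274  0.    -1.106 -0.748] F [0.9 0.6 0.6] op 0.645
total [ 0.117  -0.1192 -0.0596] rv deg [ 0.11  0.11 24.98]
[-0.0081 -0.0192  0.0074] [0.01 0.01 3.12]
[-0.0092 -0.0187  0.0074] [0.01 0.01 3.12]
[-0.0102 -0.0182  0.0074] [0.01 0.01 3.12]
[-0.0112 -0.0176  0.0074] [0.01 0.01 3.12]
[-0.0121 -0.017   0.0074] [0.01 0.01 3.12]
[-0.013  -0.0163  0.0075] [0.01 0.01 3.12]
[-0.0139 -0.0156  0.0075] [0.01 0.01 3.12]
[-0.0147 -0.0148  0.0075] [0.01 0.01 3.12]
```

Emit:
play_rows(targets=[{"tx": -0.008,"ty": -0.019,"tz": 0.0074,"wx": 0,"wy": 0,"wz": 3.1},{"tx": -0.009,"ty": -0.0187,"tz": 0.0074,"wx": 0,"wy": 0,"wz": 3.1},{"tx": -0.01,"ty": -0.018,"tz": 0.0074,"wx": 0,"wy": 0,"wz": 3.1},{"tx": -0.011,"ty": -0.0176,"tz": 0.0074,"wx": 0,"wy": 0,"wz": 3.1},{"tx": -0.012,"ty": -0.017,"tz": 0.0074,"wx": 0,"wy": 0,"wz": 3.1},{"tx": -0.013,"ty": -0.016,"tz": 0.0074,"wx": 0,"wy": 0,"wz": 3.1},{"tx": -0.014,"ty": -0.0156,"tz": 0.0074,"wx": 0,"wy": 0,"wz": 3.1},{"tx": -0.0147,"ty": -0.0148,"tz": 0.0074,"wx": 0,"wy": 0,"wz": 3.1}])

```text
t: 3.0
tool_pos: [0.5243, 0.2655, 0.1509]
tcp_rot: [3.135, 0.005, 3.058]
force: [0.1, -0.6, -0.9]
opening: 0.641
```

```bash
python3 h.py .5195 .274 .07 3.08 6
python3 - <<'E'
from h import *
for n in('scene','top'):
    p=ctrl.capture(n); save(p,n+'2.png')
    print(n, proj(p,[.5195,.274,.07]), [proj(p,x) for x in ([.518,.274,.03],[.5225,.339,.026])])
a=cv2.imread('pics/scene2.png');b=cv2.imread('pics/top2.png')
cv2.imwrite('pics/c3.png',np.hstack([cv2.resize(a[240:375,200:335],(400,400),interpolation=3),cv2.resize(b[195:295,145:245],(400,400),interpolation=3)]))
E
```

```text
t 3.0 pos [0.5243 0.2655 0.1509] rot [3.1349 0.0046 3.0584] q [ 0.801  0.277 -0.301 -0.001 -0.985 -0.883] F [ 0.1 -0.6 -0.9] op 0.641
total [-0.0048  0.0085 -0.0809] rv deg [ 0.38  0.27 -1.24]
[0.001  0.0012 0.0135] [ 0.06  0.04 -0.21]
[0.001  0.0013 0.0135] [ 0.06  0.04 -0.21]
[0.0009 0.0013 0.0135] [ 0.06  0.04 -0.21]
[0.0009 0.0013 0.0135] [ 0.06  0.04 -0.21]
[0.0009 0.0013 0.0135] [ 0.06  0.04 -0.21]
[0.0009 0.0013 0.0135] [ 0.06  0.04 -0.21]
scene [269.7306192 299.4850757] [array([270.70263082, 308.7749812 ]), array([254.87702105, 333.18615562])]
top [191.11568065 240.17455662] [array([194.07196188, 241.74562411]), array([172.95768268, 240.74532925])]
```

View pics/c3.png

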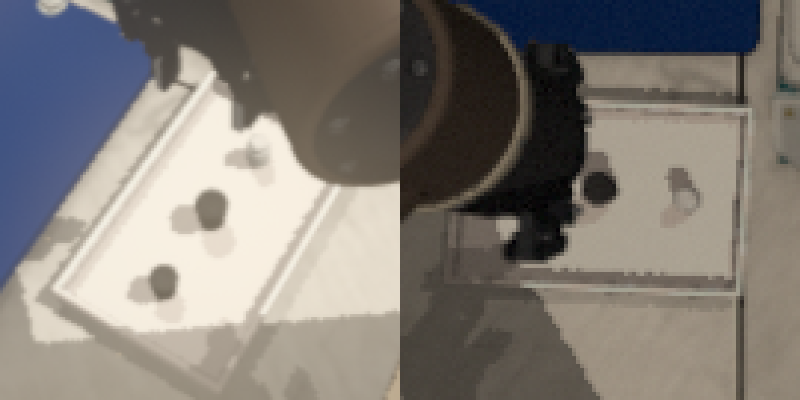

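Emit:
play_rows(targets=[{"tx": 0.001,"ty": 0.0013,"tz": 0.0135,"wx": 0.06,"wy": 0.04,"wz": -0.2},{"tx": 0.001,"ty": 0.0013,"tz": 0.0135,"wx": 0.06,"wy": 0.04,"wz": -0.2},{"tx": 0.001,"ty": 0.0013,"tz": 0.0135,"wx": 0.06,"wy": 0.04,"wz": -0.2},{"tx": 0.001,"ty": 0.0013,"tz": 0.0135,"wx": 0.06,"wy": 0.04,"wz": -0.2},{"tx": 0.001,"ty": 0.0013,"tz": 0.0135,"wx": 0.06,"wy": 0.04,"wz": -0.2},{"tx": 0.001,"ty": 0.0013,"tz": 0.0135,"wx": 0.06,"wy": 0.04,"wz": -0.2},{"tx": 0,"ty": 0,"tz": 0,"wx": 0,"wy": 0,"wz": 0}])

```text
t: 3.8
tool_pos: [0.5158, 0.2757, 0.0622]
tcp_rot: [-3.14, -0.002, 3.087]
force: [0.7, -0.8, -0.7]
opening: 0.644
```

```bash
python3 h.py .5185 .274 .008 3.08 6
python3 - <<'E'
from h import *
for n in('scene','top'):
    p=ctrl.capture(n); save(p,n+'3.png')
a=cv2.imread('pics/scene3.png');b=cv2.imread('pics/top3.png')
cv2.imwrite('pics/c4.png',np.hstack([cv2.resize(a[240:375,200:335],(400,400),interpolation=3),cv2.resize(b[195:295,145:245],(400,400),interpolation=3)]))
E
```

```text
t 3.8 pos [0.5158 0.2757 0.0622] rot [-3.1397e+00 -2.1000e-03  3.0866e+00] q [ 0.825  0.376 -0.394 -0.001 -0.803 -0.879] F [ 0.7 -0.8 -0.7] op 0.644
total [ 0.0027 -0.0017 -0.0542] rv deg [-0.11 -0.12  0.38]
[-0.0005 -0.0002  0.009 ] [-0.02 -0.02  0.06]
[-0.0005 -0.0002  0.009 ] [-0.02 -0.02  0.06]
[-0.0005 -0.0002  0.009 ] [-0.02 -0.02  0.06]
[-0.0005 -0.0003  0.009 ] [-0.02 -0.02  0.06]
[-0.0005 -0.0003  0.009 ] [-0.02 -0.02  0.06]
[-0.0005 -0.0003  0.009 ] [-0.02 -0.02  0.06]
```

View pics/c4.png

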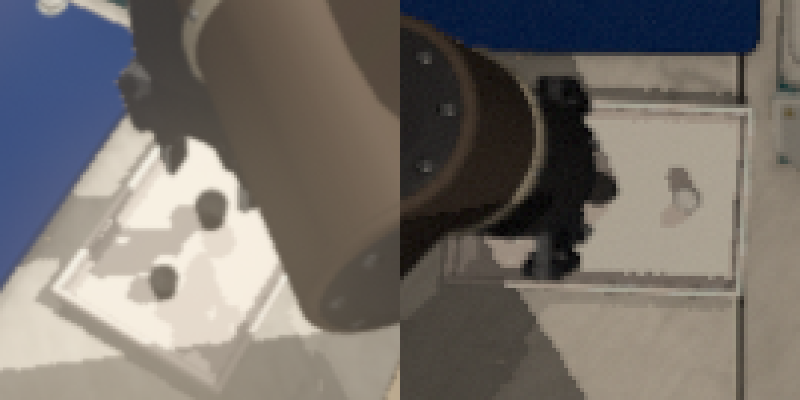

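Emit:
play_rows(targets=[{"tx": -0.0007,"ty": -0.0003,"tz": 0.009,"wx": 0,"wy": 0,"wz": 0.1},{"tx": -0.0007,"ty": -0.0003,"tz": 0.009,"wx": 0,"wy": 0,"wz": 0.1},{"tx": -0.0007,"ty": -0.0003,"tz": 0.009,"wx": 0,"wy": 0,"wz": 0.1},{"tx": -0.0007,"ty": -0.0003,"tz": 0.009,"wx": 0,"wy": 0,"wz": 0.1},{"tx": 0,"ty": 0,"tz": 0.009,"wx": 0,"wy": 0,"wz": 0},{"tx": 0,"ty": 0,"tz": 0.003,"wx": 0,"wy": 0,"wz": 0},{"tx": 0,"ty": 0,"tz": 0,"wx": 0,"wy": 0,"wz": 0}])

```text
t: 4.6
tool_pos: [0.5208, 0.2757, 0.0134]
tcp_rot: [3.14, 0.002, 3.079]
force: [-0.6, 0.2, -0.2]
opening: 0.648
```

```bash
python3 h.py .5185 .274 .008 3.08 2
python3 - <<'E'
from h import *
for n in('scene','top'):
    p=ctrl.capture(n); save(p,n+'4.png')
a=cv2.imread('pics/scene4.png');b=cv2.imread('pics/top4.png')
cv2.imwrite('pics/c5.png',np.hstack([cv2.resize(a[240:375,200:335],(400,400),interpolation=3),cv2.resize(b[195:295,145:245],(400,400),interpolation=3)]))
E
```

```text
t 4.6 pos [0.5208 0.2757 0.0134] rot [3.1397e+00 2.0000e-03 3.0794e+00] q [ 0.819  0.444 -0.43   0.001 -0.694 -0.881] F [-0.6  0.2 -0.2] op 0.648
total [-0.0023 -0.0017 -0.0054] rv deg [ 0.11  0.11 -0.03]
[ 0.0011 -0.0009  0.0027] [ 0.05  0.06 -0.02]
[ 0.0011 -0.0009  0.0027] [ 0.05  0.06 -0.02]
```

View pics/c5.png

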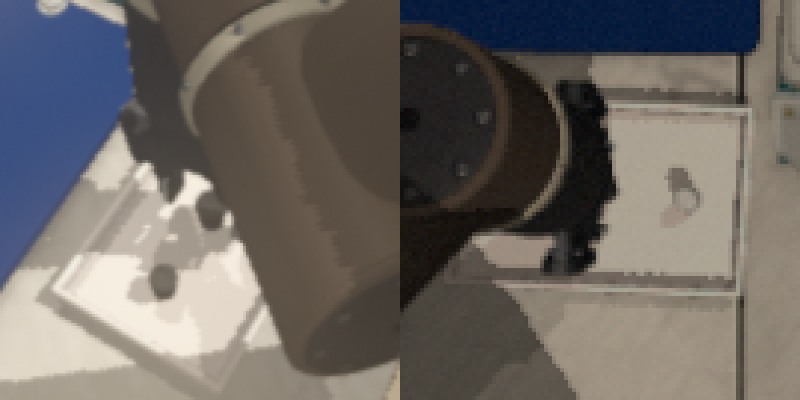

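Emit:
play_rows(targets=[{"tx": 0.001,"ty": -0.001,"tz": 0.003,"wx": 0,"wy": 0,"wz": 0},{"tx": 0.001,"ty": -0.001,"tz": 0.001,"wx": 0,"wy": 0,"wz": 0},{"tx": 0,"ty": 0,"tz": 0,"wx": 0,"wy": 0,"wz": 0}])

```text
t: 5.0
tool_pos: [0.5192, 0.2744, 0.0107]
tcp_rot: [3.138, 0.004, 3.08]
force: [0.2, -0.2, 0.1]
opening: 0.641
```

Emit:
play_rows(targets=[{"tx": 0,"ty": 0,"tz": 0,"wx": 0,"wy": 0,"wz": 0},{"tx": 0,"ty": 0,"tz": 0,"wx": 0,"wy": 0,"wz": 0},{"tx": 0,"ty": 0,"tz": 0,"wx": 0,"wy": 0,"wz": 0},{"tx": 0,"ty": 0,"tz": 0,"wx": 0,"wy": 0,"wz": 0},{"tx": 0,"ty": 0,"tz": 0,"wx": 0,"wy": 0,"wz": 0},{"tx": 0,"ty": 0,"tz": 0,"wx": 0,"wy": 0,"wz": 0}], hand=0.0, newtons=40)

```text
t: 5.6
tool_pos: [0.5194, 0.2747, 0.0113]
tcp_rot: [3.137, 0.005, 3.08]
force: [0.2, -0.3, -0.1]
opening: 0.285
```

Emit:
play_rows(targets=[{"tx": 0,"ty": 0,"tz": -0.01,"wx": 0,"wy": 0,"wz": 0},{"tx": 0,"ty": 0,"tz": -0.015,"wx": 0,"wy": 0,"wz": 0},{"tx": 0,"ty": 0,"tz": -0.02,"wx": 0,"wy": 0,"wz": 0},{"tx": 0,"ty": 0,"tz": -0.025,"wx": 0,"wy": 0,"wz": 0},{"tx": 0,"ty": 0,"tz": -0.02,"wx": 0,"wy": 0,"wz": 0},{"tx": 0,"ty": 0,"tz": -0.01,"wx": 0,"wy": 0,"wz": 0}])

```text
t: 6.2
tool_pos: [0.5181, 0.2732, 0.1159]
tcp_rot: [3.14, 0.002, 3.08]
force: [0.4, 0.3, -0.2]
opening: 0.284
```

```bash
python3 h.py .5185 .274 .12 3.08 2
python3 - <<'E'
from h import *
for n in('scene','top'):
    p=ctrl.capture(n); save(p,n+'5.png')
a=cv2.imread('pics/scene5.png');b=cv2.imread('pics/top5.png')
cv2.imwrite('pics/c6.png',np.hstack([cv2.resize(a[240:375,200:335],(400,400),interpolation=3),cv2.resize(b[195:295,145:245],(400,400),interpolation=3)]))
E
```

```text
t 6.2 pos [0.5181 0.2732 0.1159] rot [3.1400e+00 2.1000e-03 3.0797e+00] q [ 0.819  0.312 -0.343  0.001 -0.913 -0.882] F [ 0.4  0.3 -0.2] op 0.284
total [0.0004 0.0008 0.0041] rv deg [ 0.09  0.12 -0.02]
[-0.0002  0.0004 -0.002 ] [ 0.05  0.06 -0.01]
[-0.0002  0.0004 -0.002 ] [ 0.05  0.06 -0.01]
```

View pics/c6.png

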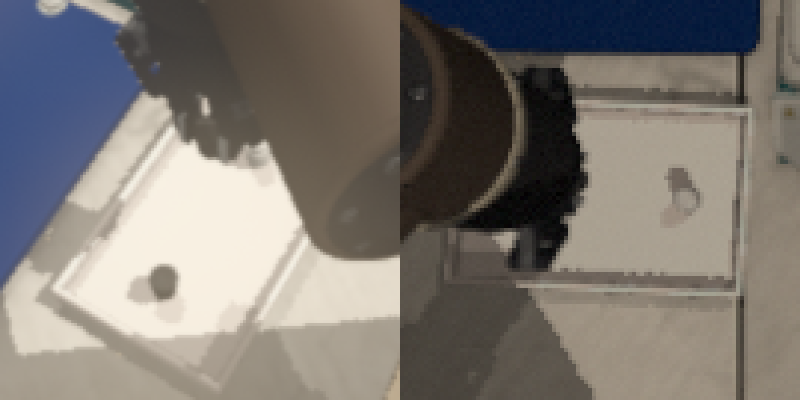

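Emit:
play_rows(targets=[{"tx": 0.01,"ty": -0.015,"tz": -0.02,"wx": 0,"wy": 0,"wz": 0},{"tx": 0.015,"ty": -0.025,"tz": -0.02,"wx": 0,"wy": 0,"wz": 0},{"tx": 0.017,"ty": -0.03,"tz": -0.015,"wx": 0,"wy": 0,"wz": -1},{"tx": 0.017,"ty": -0.035,"tz": -0.015,"wx": 0,"wy": 0,"wz": -1},{"tx": 0.017,"ty": -0.035,"tz": -0.01,"wx": 0,"wy": 0,"wz": -1},{"tx": 0.01,"ty": -0.035,"tz": 0,"wx": 0,"wy": 0,"wz": -1},{"tx": 0.003,"ty": -0.035,"tz": 0,"wx": 0,"wy": 0,"wz": -1},{"tx": 0,"ty": -0.035,"tz": 0,"wx": 0,"wy": 0,"wz": -1}])

```text
t: 7.1
tool_pos: [0.4161, 0.0258, 0.1903]
tcp_rot: [-3.138, -0.006, -3.09]
force: [0.3, -0.3, 0.4]
opening: 0.284
```

```bash
python3 h.py .5196 -.188 .17 3.276 8
```

```text
t 7.1 pos [0.4161 0.0258 0.1903] rot [-3.138  -0.0063 -3.0903] q [ 0.54  -0.043 -0.578  0.    -1.043 -0.489] F [ 0.3 -0.3  0.4] op 0.284
total [ 0.1035 -0.2138 -0.0203] rv deg [-0.19 -0.37 -4.76]
[-0.0116 -0.0273  0.0026] [-0.02 -0.05 -0.6 ]
[-0.0113 -0.0275  0.0026] [-0.02 -0.05 -0.6 ]
[-0.011  -0.0276  0.0026] [-0.02 -0.05 -0.6 ]
[-0.0107 -0.0277  0.0026] [-0.02 -0.05 -0.6 ]
[-0.0104 -0.0278  0.0026] [-0.02 -0.05 -0.6 ]
[-0.0101 -0.0279  0.0026] [-0.02 -0.05 -0.6 ]
[-0.0098 -0.028   0.0026] [-0.02 -0.05 -0.6 ]
[-0.0095 -0.0281  0.0025] [-0.02 -0.05 -0.6 ]
```

Emit:
play_rows(targets=[{"tx": -0.003,"ty": -0.033,"tz": 0.002,"wx": 0,"wy": 0,"wz": -0.6},{"tx": -0.006,"ty": -0.033,"tz": 0.002,"wx": 0,"wy": 0,"wz": -0.6},{"tx": -0.01,"ty": -0.033,"tz": 0.002,"wx": 0,"wy": 0,"wz": -0.6},{"tx": -0.013,"ty": -0.033,"tz": 0.002,"wx": 0,"wy": 0,"wz": -0.6},{"tx": -0.014,"ty": -0.03,"tz": 0.002,"wx": 0,"wy": 0,"wz": -0.6},{"tx": -0.014,"ty": -0.024,"tz": 0.002,"wx": 0,"wy": 0,"wz": -0.6},{"tx": -0.012,"ty": -0.012,"tz": 0.002,"wx": 0,"wy": 0,"wz": -0.6},{"tx": 0,"ty": 0,"tz": 0,"wx": 0,"wy": 0,"wz": 0}])

```text
t: 7.9
tool_pos: [0.4999, -0.1773, 0.1675]
tcp_rot: [-3.141, -0.017, -3.018]
force: [-0.1, 0.4, -0.2]
opening: 0.287
```

```bash
python3 h.py .5196 -.188 .075 3.276 7
python3 - <<'E'
from h import *
for n in('scene','top'):
    p=ctrl.capture(n); save(p,n+'6.png')
a=cv2.imread('pics/scene6.png');b=cv2.imread('pics/top6.png')
cv2.imwrite('pics/c7.png',np.hstack([cv2.resize(a[100:235,290:425],(400,400),interpolation=3),cv2.resize(b[175:295,310:430],(400,400),interpolation=3)]))
E
```

```text
t 7.9 pos [ 0.4999 -0.1773  0.1675] rot [-3.1413 -0.0167 -3.0177] q [ 0.031  0.183 -0.386  0.002 -1.018  0.092] F [-0.1  0.4 -0.2] op 0.287
total [ 0.0197 -0.0107 -0.0925] rv deg [-0.01 -0.96 -0.6 ]
[-0.0028 -0.0019  0.0132] [-0.   -0.14 -0.09]
[-0.0028 -0.0019  0.0132] [-0.   -0.14 -0.09]
[-0.0028 -0.0019  0.0132] [-0.   -0.14 -0.09]
[-0.0027 -0.0019  0.0132] [-0.   -0.14 -0.09]
[-0.0027 -0.0019  0.0132] [-0.   -0.14 -0.09]
[-0.0027 -0.0019  0.0132] [-0.   -0.14 -0.09]
[-0.0026 -0.0019  0.0132] [-0.   -0.14 -0.09]
```

View pics/c7.png

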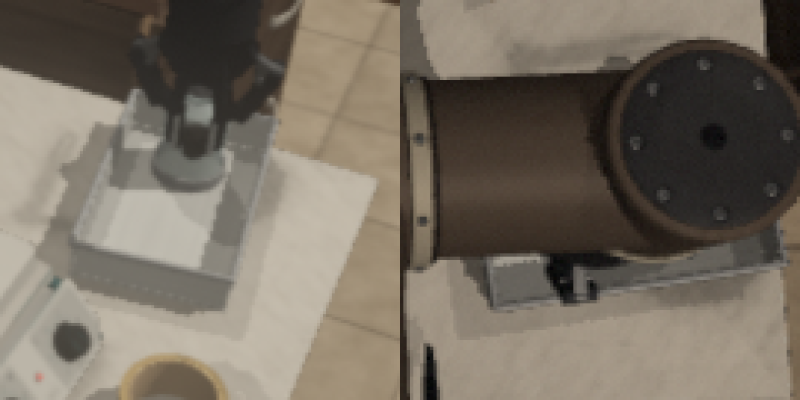

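Emit:
play_rows(targets=[{"tx": -0.0027,"ty": -0.0019,"tz": 0.013,"wx": 0,"wy": -0.14,"wz": -0.1},{"tx": -0.0027,"ty": -0.0019,"tz": 0.013,"wx": 0,"wy": -0.14,"wz": -0.1},{"tx": -0.0027,"ty": -0.0019,"tz": 0.013,"wx": 0,"wy": -0.14,"wz": -0.1},{"tx": -0.0027,"ty": -0.0019,"tz": 0.013,"wx": 0,"wy": -0.14,"wz": -0.1},{"tx": -0.0027,"ty": -0.0019,"tz": 0.013,"wx": 0,"wy": -0.14,"wz": -0.1},{"tx": -0.0027,"ty": -0.0019,"tz": 0.013,"wx": 0,"wy": -0.14,"wz": -0.1},{"tx": -0.0027,"ty": -0.0019,"tz": 0.01,"wx": 0,"wy": -0.14,"wz": -0.1},{"tx": 0,"ty": 0,"tz": 0,"wx": 0,"wy": 0,"wz": 0}])

```text
t: 8.8
tool_pos: [0.5143, -0.181, 0.0769]
tcp_rot: [3.14, 0.001, -3.0]
force: [-0.1, 0.8, -0.5]
opening: 0.288
```

```bash
python3 h.py .5196 -.188 .014 3.276 6
python3 - <<'E'
from h import *
for n in('scene','top'):
    p=ctrl.capture(n); save(p,n+'7.png')
a=cv2.imread('pics/scene7.png');b=cv2.imread('pics/top7.png')
cv2.imwrite('pics/c8.png',np.hstack([cv2.resize(a[100:235,290:425],(400,400),interpolation=3),cv2.resize(b[175:295,310:430],(400,400),interpolation=3)]))
E
```

```text
t 8.8 pos [ 0.5143 -0.181   0.0769] rot [ 3.1398e+00  1.3000e-03 -3.0000e+00] q [ 0.02   0.3   -0.47  -0.003 -0.799  0.124] F [-0.1  0.8 -0.5] op 0.288
total [ 0.0053 -0.007  -0.0629] rv deg [0.1  0.07 0.41]
[-0.0007 -0.0013  0.0105] [0.02 0.01 0.07]
[-0.0007 -0.0013  0.0105] [0.02 0.01 0.07]
[-0.0007 -0.0013  0.0105] [0.02 0.01 0.07]
[-0.0007 -0.0013  0.0105] [0.02 0.01 0.07]
[-0.0007 -0.0013  0.0105] [0.02 0.01 0.07]
[-0.0007 -0.0013  0.0105] [0.02 0.01 0.07]
```

View pics/c8.png

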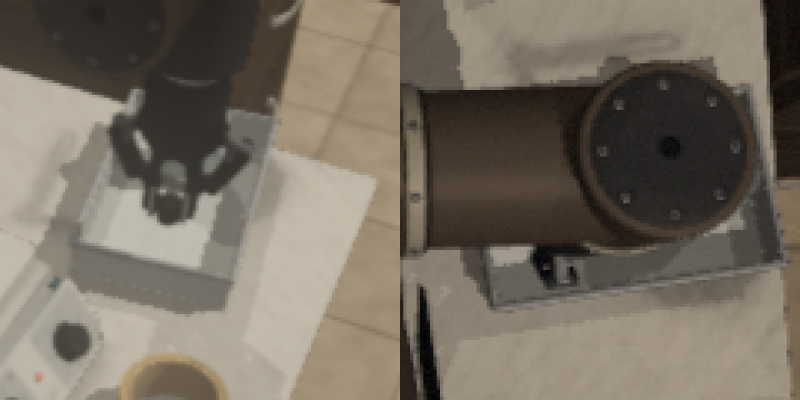

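Emit:
play_rows(targets=[{"tx": -0.0007,"ty": -0.0013,"tz": 0.01,"wx": 0,"wy": 0,"wz": 0.1},{"tx": -0.0007,"ty": -0.0013,"tz": 0.01,"wx": 0,"wy": 0,"wz": 0.1},{"tx": -0.0007,"ty": -0.0013,"tz": 0.01,"wx": 0,"wy": 0,"wz": 0.1},{"tx": -0.0007,"ty": -0.0013,"tz": 0.01,"wx": 0,"wy": 0,"wz": 0.1},{"tx": -0.0007,"ty": -0.0013,"tz": 0.01,"wx": 0,"wy": 0,"wz": 0},{"tx": -0.0007,"ty": -0.0013,"tz": 0.006,"wx": 0,"wy": 0,"wz": 0},{"tx": 0,"ty": 0,"tz": 0.002,"wx": 0,"wy": 0,"wz": 0},{"tx": 0,"ty": 0,"tz": 0,"wx": 0,"wy": 0,"wz": 0}])

```text
t: 9.7
tool_pos: [0.5213, -0.1888, 0.0159]
tcp_rot: [3.141, 0.004, -3.008]
force: [0.5, -0.2, 0.3]
opening: 0.286
```

```bash
python3 h.py .5196 -.188 .013 3.276 3
```

```text
t 9.7 pos [ 0.5213 -0.1888  0.0159] rot [ 3.1406  0.004  -3.0078] q [ 0.005  0.397 -0.507 -0.002 -0.663  0.131] F [ 0.5 -0.2  0.3] op 0.286
total [-0.0017  0.0008 -0.0029] rv deg [ 0.06  0.23 -0.03]
[0.0005 0.0003 0.001 ] [ 0.02  0.08 -0.01]
[0.0005 0.0003 0.001 ] [ 0.02  0.08 -0.01]
[0.0005 0.0004 0.001 ] [ 0.02  0.08 -0.01]
```

Lower 3 mm, release to about 50 mm, lift out.

Emit:
play_rows(targets=[{"tx": 0,"ty": 0,"tz": 0.002,"wx": 0,"wy": 0,"wz": 0},{"tx": 0,"ty": 0,"tz": 0.002,"wx": 0,"wy": 0,"wz": 0},{"tx": 0,"ty": 0,"tz": 0,"wx": 0,"wy": 0,"wz": 0}])

```text
t: 10.0
tool_pos: [0.5219, -0.1888, 0.0123]
tcp_rot: [3.141, 0.005, -3.008]
force: [0.5, -0.2, 0.1]
opening: 0.293
```

Emit:
play_rows(targets=[{"tx": 0,"ty": 0,"tz": 0,"wx": 0,"wy": 0,"wz": 0},{"tx": 0,"ty": 0,"tz": 0,"wx": 0,"wy": 0,"wz": 0},{"tx": 0,"ty": 0,"tz": 0,"wx": 0,"wy": 0,"wz": 0},{"tx": 0,"ty": 0,"tz": 0,"wx": 0,"wy": 0,"wz": 0}], hand=0.05)

```text
t: 10.4
tool_pos: [0.5224, -0.1888, 0.0132]
tcp_rot: [3.141, 0.007, -3.007]
force: [-0.5, -0.2, -0.5]
opening: 0.586
```

Emit:
play_rows(targets=[{"tx": 0,"ty": 0,"tz": -0.015,"wx": 0,"wy": 0,"wz": 0},{"tx": 0,"ty": 0,"tz": -0.02,"wx": 0,"wy": 0,"wz": 0},{"tx": 0,"ty": 0,"tz": -0.03,"wx": 0,"wy": 0,"wz": 0},{"tx": 0,"ty": 0,"tz": -0.035,"wx": 0,"wy": 0,"wz": 0},{"tx": 0.01,"ty": 0.015,"tz": -0.03,"wx": 0,"wy": 0,"wz": 0},{"tx": 0.014,"ty": 0.025,"tz": -0.02,"wx": 0,"wy": 0,"wz": 0.6},{"tx": 0.016,"ty": 0.03,"tz": -0.01,"wx": 0,"wy": 0,"wz": 0.6},{"tx": 0.014,"ty": 0.033,"tz": 0,"wx": 0,"wy": 0,"wz": 0.6}])

```text
t: 11.2
tool_pos: [0.4544, -0.0934, 0.1785]
tcp_rot: [3.141, 0.005, -3.045]
force: [1.5, 0.4, -0.3]
opening: 0.582
```

```bash
python3 h.py .43 .06 .2 3.15 6
python3 - <<'E'
from h import *
for n in('scene','top'):
    p=ctrl.capture(n); save(p,n+'8.png')
a=cv2.imread('pics/scene8.png');b=cv2.imread('pics/top8.png')
cv2.imwrite('pics/c9.png',np.hstack([cv2.resize(a[100:235,290:425],(400,400),interpolation=3),cv2.resize(b[175:295,310:430],(400,400),interpolation=3)]))
E
```

```text
t 11.2 pos [ 0.4544 -0.0934  0.1785] rot [ 3.1405  0.005  -3.0446] q [ 2.230e-01  4.800e-02 -5.160e-01 -1.000e-03 -1.002e+00 -1.260e-01] F [ 1.5  0.4 -0.3] op 0.582
total [-0.0244  0.1534  0.0215] rv deg [0.07 0.28 5.08]
[ 0.0016  0.0258 -0.0036] [0.01 0.05 0.85]
[ 0.0019  0.0258 -0.0036] [0.01 0.05 0.85]
[ 0.0023  0.0258 -0.0036] [0.01 0.05 0.85]
[ 0.0027  0.0258 -0.0036] [0.01 0.05 0.85]
[ 0.0031  0.0257 -0.0036] [0.01 0.05 0.85]
[ 0.0035  0.0257 -0.0036] [0.01 0.05 0.85]
```

View pics/c9.png

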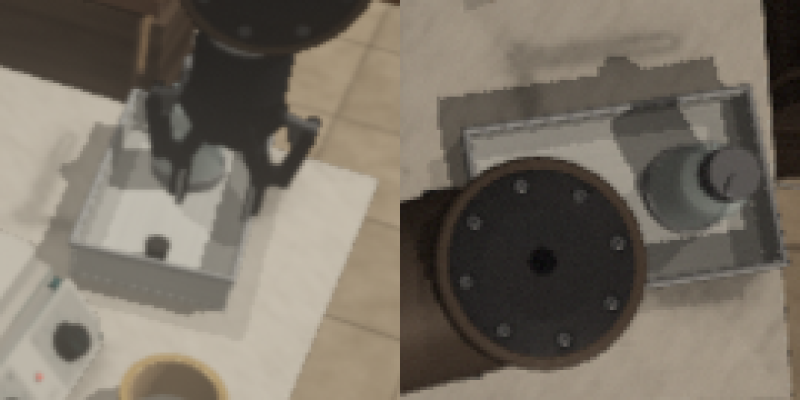

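Emit:
play_rows(targets=[{"tx": 0.005,"ty": 0.03,"tz": -0.004,"wx": 0,"wy": 0,"wz": 0.9},{"tx": 0.005,"ty": 0.035,"tz": -0.004,"wx": 0,"wy": 0,"wz": 0.9},{"tx": 0.004,"ty": 0.035,"tz": -0.003,"wx": 0,"wy": 0,"wz": 0.9},{"tx": 0.002,"ty": 0.035,"tz": 0,"wx": 0,"wy": 0,"wz": 0.9},{"tx": 0,"ty": 0.035,"tz": 0,"wx": 0,"wy": 0,"wz": 0.9},{"tx": -0.004,"ty": 0.035,"tz": 0,"wx": 0,"wy": 0,"wz": 0.9},{"tx": -0.008,"ty": 0.035,"tz": 0,"wx": 0,"wy": 0,"wz": 0.9},{"tx": -0.01,"ty": 0.035,"tz": 0,"wx": 0,"wy": 0,"wz": 0.9}])

```text
t: 12.1
tool_pos: [0.4458, 0.1879, 0.1921]
tcp_rot: [3.136, 0.008, 3.109]
force: [1.5, -0.8, 0.7]
opening: 0.586
```

```bash
python3 h.py .5225 .3385 .12 3.08 8
```

```text
t 12.1 pos [0.4458 0.1879 0.1921] rot [3.1363 0.0078 3.1091] q [ 0.808  0.067 -0.463  0.003 -1.032 -0.842] F [ 1.5 -0.8  0.7] op 0.586
total [ 0.0767  0.1506 -0.0721] rv deg [0.31 0.44 1.67]
[-0.0089  0.0191  0.0092] [0.04 0.06 0.21]
[-0.0088  0.0191  0.0092] [0.04 0.06 0.21]
[-0.0088  0.0192  0.0091] [0.04 0.06 0.21]
[-0.0087  0.0192  0.0091] [0.04 0.06 0.21]
[-0.0087  0.0192  0.0091] [0.04 0.06 0.21]
[-0.0086  0.0193  0.0091] [0.04 0.06 0.21]
[-0.0085  0.0193  0.0091] [0.04 0.06 0.21]
[-0.0085  0.0193  0.009 ] [0.04 0.06 0.21]
```

Emit:
play_rows(targets=[{"tx": -0.01,"ty": 0.024,"tz": 0.01,"wx": 0,"wy": 0,"wz": 0.2},{"tx": -0.01,"ty": 0.024,"tz": 0.01,"wx": 0,"wy": 0,"wz": 0.2},{"tx": -0.01,"ty": 0.024,"tz": 0.01,"wx": 0,"wy": 0.1,"wz": 0.2},{"tx": -0.01,"ty": 0.024,"tz": 0.01,"wx": 0,"wy": 0.1,"wz": 0.2},{"tx": -0.01,"ty": 0.02,"tz": 0.01,"wx": 0.1,"wy": 0.1,"wz": 0.2},{"tx": -0.01,"ty": 0.016,"tz": 0.01,"wx": 0.1,"wy": 0.1,"wz": 0.2},{"tx": -0.006,"ty": 0.01,"tz": 0.007,"wx": 0.1,"wy": 0.1,"wz": 0.2},{"tx": 0,"ty": 0,"tz": 0,"wx": 0,"wy": 0,"wz": 0}])

```text
t: 12.9
tool_pos: [0.5234, 0.3371, 0.1219]
tcp_rot: [-3.141, -0.001, 3.088]
force: [-0.5, -1.1, 0.4]
opening: 0.582
```

```bash
python3 h.py .5225 .3385 .06 3.08 6
```

```text
t 12.9 pos [0.5234 0.3371 0.1219] rot [-3.1407e+00 -7.0000e-04  3.0881e+00] q [ 0.885  0.362 -0.25  -0.    -0.96  -0.939] F [-0.5 -1.1  0.4] op 0.582
total [-0.0009  0.0014 -0.0619] rv deg [-0.05 -0.04  0.46]
[0.0001 0.0002 0.0103] [-0.01 -0.01  0.08]
[0.0001 0.0002 0.0103] [-0.01 -0.01  0.08]
[0.0002 0.0002 0.0103] [-0.01 -0.01  0.08]
[0.0002 0.0002 0.0103] [-0.01 -0.01  0.08]
[0.0002 0.0002 0.0103] [-0.01 -0.01  0.08]
[0.0002 0.0002 0.0103] [-0.01 -0.01  0.08]
```

Emit:
play_rows(targets=[{"tx": 0,"ty": 0.0002,"tz": 0.012,"wx": 0,"wy": 0,"wz": 0.1},{"tx": 0,"ty": 0.0002,"tz": 0.014,"wx": 0,"wy": 0,"wz": 0.1},{"tx": 0,"ty": 0.0002,"tz": 0.014,"wx": 0,"wy": 0,"wz": 0.1},{"tx": 0,"ty": 0,"tz": 0.014,"wx": 0,"wy": 0,"wz": 0},{"tx": 0,"ty": 0,"tz": 0.006,"wx": 0,"wy": 0,"wz": 0},{"tx": 0,"ty": 0,"tz": 0,"wx": 0,"wy": 0,"wz": 0}])

```text
t: 13.5
tool_pos: [0.5216, 0.3338, 0.0577]
tcp_rot: [-3.141, -0.002, 3.08]
force: [0.7, -0.7, 0.4]
opening: 0.585
```

```bash
python3 h.py .5225 .3385 .009 3.08 6
python3 - <<'E'
from h import *
for n in('scene','top'):
    p=ctrl.capture(n); save(p,n+'9.png')
a=cv2.imread('pics/scene9.png');b=cv2.imread('pics/top9.png')
cv2.imwrite('pics/c10.png',np.hstack([cv2.resize(a[240:375,200:335],(400,400),interpolation=3),cv2.resize(b[195:295,145:245],(400,400),interpolation=3)]))
E
```

```text
t 13.5 pos [0.5216 0.3338 0.0577] rot [-3.1406e+00 -1.6000e-03  3.0802e+00] q [ 0.884  0.428 -0.319 -0.001 -0.825 -0.944] F [ 0.7 -0.7  0.4] op 0.585
total [ 0.0009  0.0047 -0.0487] rv deg [-0.06 -0.09  0.01]
[-0.0001  0.0008  0.0081] [-0.01 -0.01  0.  ]
[-0.0001  0.0008  0.0081] [-0.01 -0.01  0.  ]
[-0.0001  0.0008  0.0081] [-0.01 -0.01  0.  ]
[-0.0001  0.0008  0.0081] [-0.01 -0.01  0.  ]
[-0.0001  0.0008  0.0081] [-0.01 -0.01  0.  ]
[-0.0001  0.0008  0.0081] [-0.01 -0.01  0.  ]
```

View pics/c10.png

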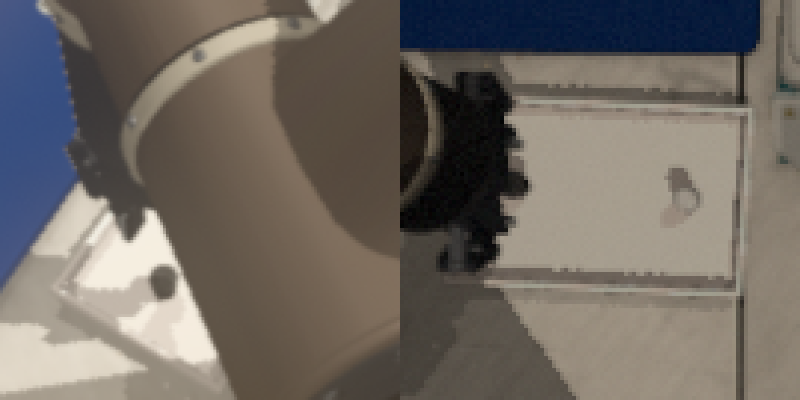

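Emit:
play_rows(targets=[{"tx": 0,"ty": 0.001,"tz": 0.009,"wx": 0,"wy": 0,"wz": 0},{"tx": 0,"ty": 0.001,"tz": 0.009,"wx": 0,"wy": 0,"wz": 0},{"tx": 0,"ty": 0.001,"tz": 0.009,"wx": 0,"wy": 0,"wz": 0},{"tx": 0,"ty": 0.001,"tz": 0.009,"wx": 0,"wy": 0,"wz": 0},{"tx": 0,"ty": 0.001,"tz": 0.007,"wx": 0,"wy": 0,"wz": 0},{"tx": 0,"ty": 0,"tz": 0.003,"wx": 0,"wy": 0,"wz": 0},{"tx": 0,"ty": 0,"tz": 0,"wx": 0,"wy": 0,"wz": 0}])

```text
t: 14.3
tool_pos: [0.5231, 0.3407, 0.01]
tcp_rot: [3.14, 0.001, 3.081]
force: [-0.8, -0.1, 0.2]
opening: 0.583
```

```bash
python3 h.py .5225 .3385 .009 3.08 3
```

```text
t 14.3 pos [0.5231 0.3407 0.01  ] rot [3.1396e+00 1.1000e-03 3.0808e+00] q [ 0.889  0.492 -0.349 -0.    -0.727 -0.95 ] F [-0.8 -0.1  0.2] op 0.583
total [-0.0006 -0.0022 -0.001 ] rv deg [0.12 0.06 0.04]
[ 0.0002 -0.0007  0.0003] [0.04 0.02 0.01]
[ 0.0002 -0.0007  0.0003] [0.04 0.02 0.01]
[ 0.0002 -0.0007  0.0003] [0.04 0.02 0.01]
```

Emit:
play_rows(targets=[{"tx": 0,"ty": -0.0015,"tz": 0.001,"wx": 0,"wy": 0,"wz": 0},{"tx": 0,"ty": 0,"tz": 0,"wx": 0,"wy": 0,"wz": 0}])

```text
t: 14.5
tool_pos: [0.5231, 0.3391, 0.0089]
tcp_rot: [3.14, 0.001, 3.081]
force: [-0.5, 1.2, -0.3]
opening: 0.583
```

Emit:
play_rows(targets=[{"tx": 0,"ty": 0,"tz": 0,"wx": 0,"wy": 0,"wz": 0},{"tx": 0,"ty": 0,"tz": 0,"wx": 0,"wy": 0,"wz": 0},{"tx": 0,"ty": 0,"tz": 0,"wx": 0,"wy": 0,"wz": 0},{"tx": 0,"ty": 0,"tz": 0,"wx": 0,"wy": 0,"wz": 0},{"tx": 0,"ty": 0,"tz": 0,"wx": 0,"wy": 0,"wz": 0},{"tx": 0,"ty": 0,"tz": 0,"wx": 0,"wy": 0,"wz": 0}], hand=0.0)

```text
t: 15.1
tool_pos: [0.5237, 0.3396, 0.0103]
tcp_rot: [3.138, 0.003, 3.081]
force: [0.2, -0.2, 0.1]
opening: 0.237
```

Emit:
play_rows(targets=[{"tx": 0,"ty": 0,"tz": -0.01,"wx": 0,"wy": 0,"wz": 0},{"tx": 0,"ty": 0,"tz": -0.02,"wx": 0,"wy": 0,"wz": 0},{"tx": 0,"ty": 0,"tz": -0.025,"wx": 0,"wy": 0,"wz": 0},{"tx": 0,"ty": 0,"tz": -0.025,"wx": 0,"wy": 0,"wz": 0},{"tx": 0.01,"ty": -0.015,"tz": -0.025,"wx": 0,"wy": 0,"wz": 0},{"tx": 0.012,"ty": -0.025,"tz": -0.025,"wx": 0,"wy": 0,"wz": 0},{"tx": 0.013,"ty": -0.03,"tz": -0.015,"wx": 0,"wy": 0,"wz": 0},{"tx": 0.013,"ty": -0.035,"tz": -0.01,"wx": 0,"wy": 0,"wz": 0}])

```text
t: 15.9
tool_pos: [0.4687, 0.2368, 0.173]
tcp_rot: [3.14, 0.003, 3.084]
force: [0.2, -0.4, 0.8]
opening: 0.239
```

```bash
python3 h.py .43 .05 .2 3.15 6
python3 - <<'E'
from h import *
for n in('scene','top'):
    p=ctrl.capture(n); save(p,n+'10.png')
a=cv2.imread('pics/scene10.png');b=cv2.imread('pics/top10.png')
cv2.imwrite('pics/c11.png',np.hstack([cv2.resize(a[240:375,200:335],(400,400),interpolation=3),cv2.resize(b[195:295,145:245],(400,400),interpolation=3)]))
E
```

```text
t 15.9 pos [0.4687 0.2368 0.173 ] rot [3.1401e+00 2.8000e-03 3.0839e+00] q [ 8.430e-01  1.590e-01 -4.030e-01  1.000e-03 -1.006e+00 -9.010e-01] F [ 0.2 -0.4  0.8] op 0.239
total [-0.0387 -0.1868  0.027 ] rv deg [ 0.08  0.16 -3.79]
[ 0.0046 -0.0314 -0.0046] [ 0.01  0.03 -0.63]
[ 0.005  -0.0314 -0.0046] [ 0.01  0.03 -0.63]
[ 0.0053 -0.0313 -0.0045] [ 0.01  0.03 -0.63]
[ 0.0057 -0.0313 -0.0045] [ 0.01  0.03 -0.63]
[ 0.006  -0.0312 -0.0045] [ 0.01  0.03 -0.63]
[ 0.0064 -0.0311 -0.0045] [ 0.01  0.03 -0.63]
```

View pics/c11.png

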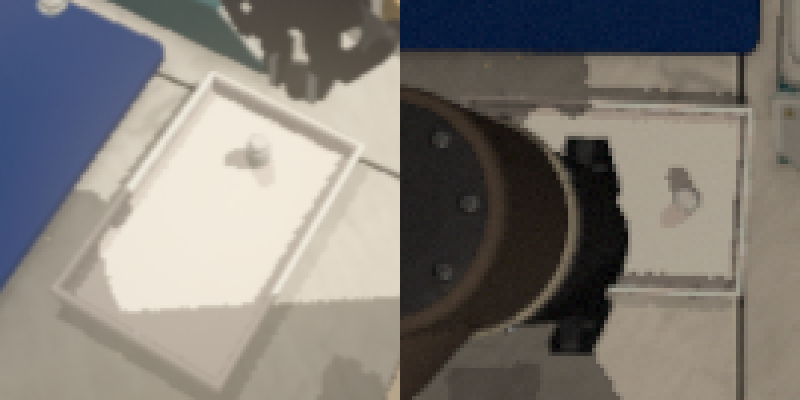

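Emit:
play_rows(targets=[{"tx": 0.008,"ty": -0.031,"tz": -0.006,"wx": 0,"wy": 0,"wz": -0.7},{"tx": 0.01,"ty": -0.035,"tz": -0.006,"wx": 0,"wy": 0,"wz": -0.7},{"tx": 0.008,"ty": -0.035,"tz": -0.005,"wx": 0,"wy": 0,"wz": -0.7},{"tx": 0.005,"ty": -0.035,"tz": -0.003,"wx": 0,"wy": 0,"wz": -0.7},{"tx": 0.003,"ty": -0.035,"tz": 0,"wx": 0,"wy": 0,"wz": -0.7},{"tx": 0,"ty": -0.035,"tz": 0,"wx": 0,"wy": 0,"wz": -0.8},{"tx": 0,"ty": -0.035,"tz": 0,"wx": 0,"wy": 0,"wz": -0.8},{"tx": 0,"ty": -0.035,"tz": 0,"wx": 0,"wy": 0,"wz": -0.8}])

```text
t: 16.8
tool_pos: [0.429, -0.0458, 0.1999]
tcp_rot: [3.134, 0.014, -3.087]
force: [0.4, 0.3, -0.0]
opening: 0.233
```

```bash
python3 h.py .526 -.234 .17 3.276 8
```

```text
t 16.8 pos [ 0.429  -0.0458  0.1999] rot [ 3.1344  0.0138 -3.0874] q [ 0.352 -0.038 -0.548 -0.003 -1.046 -0.296] F [ 0.4  0.3 -0. ] op 0.233
total [ 0.097  -0.1882 -0.0299] rv deg [ 0.38  0.81 -4.59]
[-0.0108 -0.0242  0.0037] [ 0.05  0.1  -0.57]
[-0.0105 -0.0243  0.0037] [ 0.05  0.1  -0.57]
[-0.0103 -0.0244  0.0037] [ 0.05  0.1  -0.57]
[-0.0101 -0.0245  0.0037] [ 0.05  0.1  -0.57]
[-0.0098 -0.0246  0.0037] [ 0.05  0.1  -0.57]
[-0.0096 -0.0247  0.0037] [ 0.05  0.1  -0.57]
[-0.0094 -0.0248  0.0037] [ 0.05  0.1  -0.57]
[-0.0091 -0.0248  0.0037] [ 0.05  0.1  -0.57]
```

Emit:
play_rows(targets=[{"tx": -0.009,"ty": -0.03,"tz": 0.004,"wx": 0,"wy": 0.1,"wz": -0.6},{"tx": -0.011,"ty": -0.03,"tz": 0.004,"wx": 0,"wy": 0.1,"wz": -0.6},{"tx": -0.012,"ty": -0.03,"tz": 0.004,"wx": 0,"wy": 0.1,"wz": -0.6},{"tx": -0.012,"ty": -0.028,"tz": 0.004,"wx": 0,"wy": 0.1,"wz": -0.6},{"tx": -0.012,"ty": -0.025,"tz": 0.004,"wx": 0,"wy": 0.1,"wz": -0.6},{"tx": -0.012,"ty": -0.02,"tz": 0.004,"wx": 0,"wy": 0.1,"wz": -0.6},{"tx": -0.008,"ty": -0.01,"tz": 0.003,"wx": 0,"wy": 0,"wz": -0.4},{"tx": 0,"ty": 0,"tz": 0,"wx": 0,"wy": 0,"wz": 0}])

```text
t: 17.6
tool_pos: [0.5226, -0.2228, 0.1764]
tcp_rot: [3.135, 0.01, -3.018]
force: [-0.3, 0.9, -0.5]
opening: 0.235
```

```bash
python3 h.py .526 -.234 .08 3.276 7
python3 - <<'E'
from h import *
for n in('scene','top'):
    p=ctrl.capture(n); save(p,n+'11.png')
a=cv2.imread('pics/scene11.png');b=cv2.imread('pics/top11.png')
cv2.imwrite('pics/c12.png',np.hstack([cv2.resize(a[100:235,290:425],(400,400),interpolation=3),cv2.resize(b[175:295,310:430],(400,400),interpolation=3)]))
E
```

```text
t 17.6 pos [ 0.5226 -0.2228  0.1764] rot [ 3.1353  0.0102 -3.0181] q [-0.064  0.223 -0.306 -0.009 -1.032  0.193] F [-0.3  0.9 -0.5] op 0.235
total [ 0.0034 -0.0112 -0.0964] rv deg [ 0.36  0.59 -0.63]
[-0.0002 -0.0017  0.0138] [ 0.05  0.08 -0.09]
[-0.0002 -0.0017  0.0138] [ 0.05  0.08 -0.09]
[-0.0002 -0.0017  0.0138] [ 0.05  0.08 -0.09]
[-0.0002 -0.0017  0.0138] [ 0.05  0.08 -0.09]
[-0.0002 -0.0017  0.0138] [ 0.05  0.08 -0.09]
[-0.0002 -0.0017  0.0138] [ 0.05  0.08 -0.09]
[-0.0003 -0.0017  0.0138] [ 0.05  0.08 -0.09]
```

View pics/c12.png

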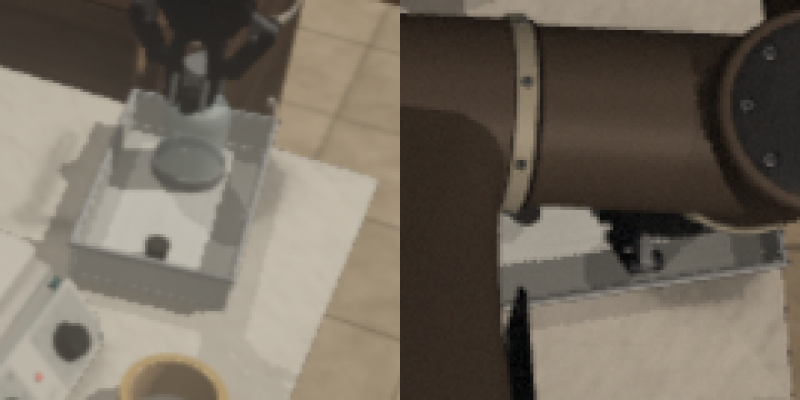

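Emit:
play_rows(targets=[{"tx": 0,"ty": -0.0017,"tz": 0.014,"wx": 0.05,"wy": 0.08,"wz": -0.1},{"tx": 0,"ty": -0.0017,"tz": 0.014,"wx": 0.05,"wy": 0.08,"wz": -0.1},{"tx": 0,"ty": -0.0017,"tz": 0.014,"wx": 0.05,"wy": 0.08,"wz": -0.1},{"tx": 0,"ty": -0.0017,"tz": 0.014,"wx": 0.05,"wy": 0.08,"wz": -0.1},{"tx": 0,"ty": -0.001,"tz": 0.014,"wx": 0.05,"wy": 0.08,"wz": -0.1},{"tx": 0,"ty": -0.001,"tz": 0.014,"wx": 0.05,"wy": 0.08,"wz": -0.1},{"tx": 0,"ty": -0.001,"tz": 0.01,"wx": 0,"wy": 0,"wz": 0},{"tx": 0,"ty": 0,"tz": 0,"wx": 0,"wy": 0,"wz": 0}])

```text
t: 18.5
tool_pos: [0.5208, -0.2245, 0.0796]
tcp_rot: [3.14, 0.006, -3.0]
force: [-0.1, -0.7, 0.2]
opening: 0.241
```

```bash
python3 h.py .526 -.234 .013 3.276 7
```

```text
t 18.5 pos [ 0.5208 -0.2245  0.0796] rot [ 3.14    0.0057 -3.    ] q [-0.064  0.326 -0.422 -0.004 -0.818  0.208] F [-0.1 -0.7  0.2] op 0.241
total [ 0.0052 -0.0095 -0.0666] rv deg [0.09 0.33 0.41]
[-0.0005 -0.0015  0.0095] [0.01 0.05 0.06]
[-0.0005 -0.0015  0.0095] [0.01 0.05 0.06]
[-0.0005 -0.0015  0.0095] [0.01 0.05 0.06]
[-0.0005 -0.0015  0.0095] [0.01 0.05 0.06]
[-0.0005 -0.0014  0.0095] [0.01 0.05 0.06]
[-0.0005 -0.0014  0.0095] [0.01 0.05 0.06]
[-0.0005 -0.0014  0.0095] [0.01 0.05 0.06]
```

Emit:
play_rows(targets=[{"tx": -0.0005,"ty": -0.003,"tz": 0.009,"wx": 0,"wy": 0.05,"wz": 0},{"tx": -0.0005,"ty": -0.003,"tz": 0.009,"wx": 0,"wy": 0.05,"wz": 0},{"tx": -0.0005,"ty": -0.002,"tz": 0.009,"wx": 0,"wy": 0.05,"wz": 0},{"tx": -0.0005,"ty": -0.001,"tz": 0.009,"wx": 0,"wy": 0.05,"wz": 0},{"tx": -0.0005,"ty": -0.001,"tz": 0.009,"wx": 0,"wy": 0.05,"wz": 0},{"tx": -0.0005,"ty": -0.001,"tz": 0.009,"wx": 0,"wy": 0,"wz": 0},{"tx": 0,"ty": 0,"tz": 0.006,"wx": 0,"wy": 0,"wz": 0},{"tx": 0,"ty": 0,"tz": 0,"wx": 0,"wy": 0,"wz": 0}])

```text
t: 19.3
tool_pos: [0.5266, -0.2356, 0.0153]
tcp_rot: [3.14, 0.003, -3.0]
force: [-0.6, 0.4, -0.5]
opening: 0.238
```

```bash
python3 h.py .526 -.234 .012 3.276 3
```

```text
t 19.3 pos [ 0.5266 -0.2356  0.0153] rot [ 3.1405e+00  2.6000e-03 -2.9996e+00] q [-0.083  0.426 -0.455 -0.003 -0.688  0.227] F [-0.6  0.4 -0.5] op 0.238
total [-0.0006  0.0016 -0.0033] rv deg [0.07 0.15 0.43]
[0.0001 0.0005 0.0011] [0.02 0.05 0.14]
[0.0001 0.0006 0.0011] [0.02 0.05 0.14]
[0.0001 0.0006 0.0011] [0.02 0.05 0.14]
```

Emit:
play_rows(targets=[{"tx": 0,"ty": 0,"tz": 0.0025,"wx": 0,"wy": 0,"wz": 0},{"tx": 0,"ty": 0,"tz": 0.002,"wx": 0,"wy": 0,"wz": 0},{"tx": 0,"ty": 0,"tz": 0,"wx": 0,"wy": 0,"wz": 0}])

```text
t: 19.6
tool_pos: [0.5269, -0.2356, 0.0108]
tcp_rot: [3.141, 0.003, -2.999]
force: [-0.6, 0.2, -0.6]
opening: 0.237
```

Emit:
play_rows(targets=[{"tx": 0,"ty": 0,"tz": 0,"wx": 0,"wy": 0,"wz": 0},{"tx": 0,"ty": 0,"tz": 0,"wx": 0,"wy": 0,"wz": 0},{"tx": 0,"ty": 0,"tz": 0,"wx": 0,"wy": 0,"wz": 0},{"tx": 0,"ty": 0,"tz": 0,"wx": 0,"wy": 0,"wz": 0}], hand=0.045)

```text
t: 20.0
tool_pos: [0.5277, -0.2356, 0.0119]
tcp_rot: [3.141, 0.005, -2.999]
force: [0.1, 0.1, -0.9]
opening: 0.527
```

Emit:
play_rows(targets=[{"tx": 0,"ty": 0,"tz": -0.015,"wx": 0,"wy": 0,"wz": 0},{"tx": 0,"ty": 0,"tz": -0.02,"wx": 0,"wy": 0,"wz": 0},{"tx": 0,"ty": 0,"tz": -0.03,"wx": 0,"wy": 0,"wz": 0},{"tx": 0,"ty": 0,"tz": -0.035,"wx": 0,"wy": 0,"wz": 0},{"tx": 0,"ty": 0,"tz": -0.035,"wx": 0,"wy": 0,"wz": 0},{"tx": 0,"ty": 0,"tz": -0.035,"wx": 0,"wy": 0,"wz": 0},{"tx": 0,"ty": 0,"tz": -0.02,"wx": 0,"wy": 0,"wz": 0},{"tx": 0,"ty": 0,"tz": 0,"wx": 0,"wy": 0,"wz": 0}])

```text
t: 20.8
tool_pos: [0.5256, -0.2359, 0.2093]
tcp_rot: [3.141, 0.003, -2.999]
force: [-0.2, -0.1, -0.6]
opening: 0.528
```

```bash
python3 h.py .54 -.342 .205 3.276 6
python3 - <<'E'
from h import *
for n in('scene','top'):
    p=ctrl.capture(n); save(p,n+'12.png')
a=cv2.imread('pics/scene12.png');b=cv2.imread('pics/top12.png')
cv2.imwrite('pics/c13.png',np.hstack([cv2.resize(a[100:235,290:425],(400,400),interpolation=3),cv2.resize(b[175:295,310:430],(400,400),interpolation=3)]))
E
```

```text
t 20.8 pos [ 0.5256 -0.2359  0.2093] rot [ 3.1411e+00  2.9000e-03 -2.9993e+00] q [-8.300e-02  2.110e-01 -2.450e-01 -1.000e-03 -1.112e+00  2.260e-01] F [-0.2 -0.1 -0.6] op 0.528
total [ 0.0144 -0.1061 -0.0043] rv deg [0.03 0.16 0.45]
[ 0.0001 -0.0178  0.0007] [0.   0.03 0.07]
[ 0.0001 -0.0178  0.0007] [0.   0.03 0.07]
[ 0.0001 -0.0178  0.0007] [0.   0.03 0.07]
[ 0.0001 -0.0178  0.0007] [0.   0.03 0.07]
[ 0.     -0.0178  0.0007] [0.   0.03 0.07]
[ 0.     -0.0178  0.0007] [0.   0.03 0.07]
```

View pics/c13.png

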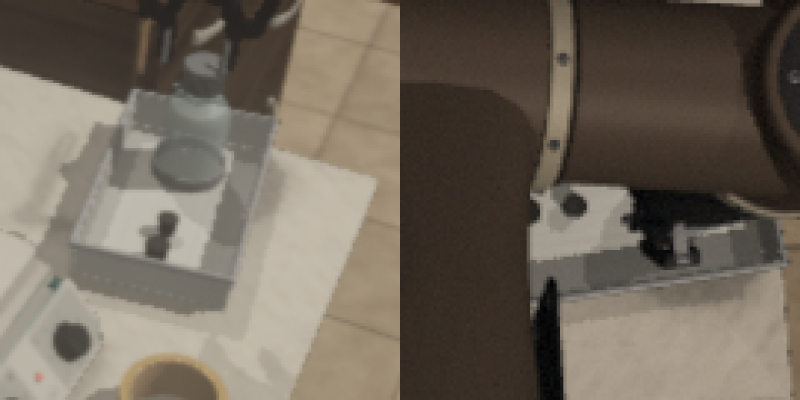

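```bash
python3 h.py .54 -.3425 .205 -1.95 8
```

```text
t 20.9 pos [ 0.5242 -0.2355  0.2063] rot [ 3.1393e+00 -8.0000e-04 -2.9998e+00] q [-0.083  0.214 -0.248 -0.002 -1.11   0.226] F [-0.9 -0.4 -0.4] op 0.527
total [ 0.0158 -0.107  -0.0013] rv deg [ 1.400e-01  3.000e-02 -6.015e+01]
[-0.0001 -0.0135  0.0001] [ 0.02  0.   -7.52]
[ 0.0017 -0.0134  0.0001] [ 0.02  0.   -7.52]
[ 0.0035 -0.0131  0.0001] [ 0.02  0.   -7.52]
[ 0.0051 -0.0125  0.0002] [ 0.02  0.   -7.52]
[ 0.0067 -0.0117  0.0002] [ 0.02  0.   -7.52]
[ 0.0082 -0.0108  0.0002] [ 0.02  0.   -7.52]
[ 0.0095 -0.0096  0.0002] [ 0.02  0.   -7.52]
[ 0.0107 -0.0083  0.0002] [ 0.02  0.   -7.52]
```

Emit:
play_rows(targets=[{"tx": 0,"ty": -0.0135,"tz": 0,"wx": 0,"wy": 0,"wz": -7.5},{"tx": 0.0017,"ty": -0.0134,"tz": 0,"wx": 0,"wy": 0,"wz": -7.5},{"tx": 0.0035,"ty": -0.013,"tz": 0,"wx": 0,"wy": 0,"wz": -7.5},{"tx": 0.005,"ty": -0.0125,"tz": 0,"wx": 0,"wy": 0,"wz": -7.5},{"tx": 0.0067,"ty": -0.0117,"tz": 0,"wx": 0,"wy": 0,"wz": -7.5},{"tx": 0.008,"ty": -0.0108,"tz": 0,"wx": 0,"wy": 0,"wz": -7.5},{"tx": 0.0095,"ty": -0.0096,"tz": 0,"wx": 0,"wy": 0,"wz": -7.5},{"tx": 0.0107,"ty": -0.008,"tz": 0,"wx": 0,"wy": 0,"wz": -7.5}], hand=0.08)

```text
t: 21.7
tool_pos: [0.5358, -0.3416, 0.1917]
tcp_rot: [3.119, 0.002, -1.912]
force: [0.9, 0.1, 0.6]
opening: 0.938
```

```bash
python3 h.py .54 -.3425 .16 -1.95 4
python3 - <<'E'
from h import *
for n in('scene','top'):
    p=ctrl.capture(n); save(p,n+'13.png')
a=cv2.imread('pics/scene13.png');b=cv2.imread('pics/top13.png')
cv2.imwrite('pics/c14.png',np.hstack([cv2.resize(a[90:170,310:390],(400,400),interpolation=3),cv2.resize(b[175:295,310:430],(400,400),interpolation=3)]))
E
```

```text
t 21.7 pos [ 0.5358 -0.3416  0.1917] rot [ 3.1190e+00  2.4000e-03 -1.9123e+00] q [-0.263  0.334 -0.115 -0.005 -1.144  1.495] F [0.9 0.1 0.6] op 0.938
total [ 0.0042 -0.0009 -0.0317] rv deg [1.3  0.11 2.16]
[-0.0001 -0.0012  0.0079] [0.32 0.03 0.54]
[-0.0001 -0.0012  0.0079] [0.32 0.03 0.54]
[-0.0001 -0.0012  0.0079] [0.32 0.03 0.54]
[-0.0002 -0.0011  0.0079] [0.32 0.03 0.54]
```

View pics/c14.png

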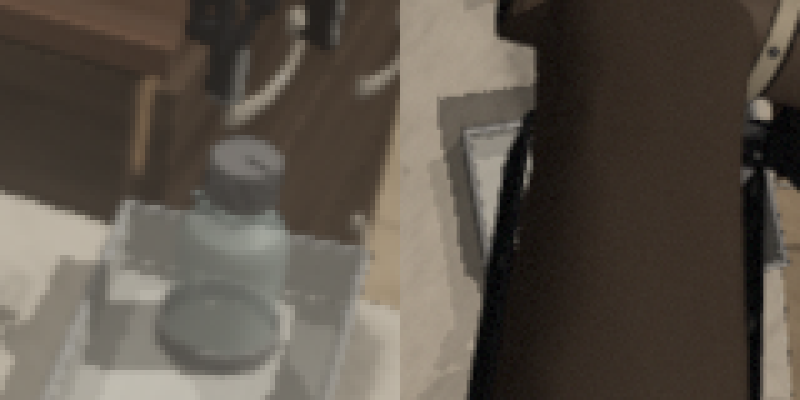

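Emit:
play_rows(targets=[{"tx": 0,"ty": -0.0012,"tz": 0.006,"wx": 0.32,"wy": 0,"wz": 0},{"tx": 0,"ty": -0.0012,"tz": 0.008,"wx": 0.32,"wy": 0,"wz": 0},{"tx": 0,"ty": -0.0012,"tz": 0.008,"wx": 0.32,"wy": 0,"wz": 0},{"tx": 0,"ty": -0.001,"tz": 0.006,"wx": 0.3,"wy": 0,"wz": 0},{"tx": 0,"ty": 0,"tz": 0,"wx": 0,"wy": 0,"wz": 0}])

```text
t: 22.3
tool_pos: [0.538, -0.3412, 0.1572]
tcp_rot: [3.137, 0.003, -1.925]
force: [-0.9, -0.3, -0.1]
opening: 0.937
```

```bash
python3 h.py .54 -.343 .11 -1.91 6
python3 - <<'E'
from h import *
p=ctrl.capture('scene'); save(p,'scene14.png')
a=cv2.imread('pics/scene14.png')
cv2.imwrite('pics/c15.png',cv2.resize(a[80:160,310:410],(600,480),interpolation=3))
print(proj(p,[.54,-.343,.143]))
E
```

```text
t 22.3 pos [ 0.538  -0.3412  0.1572] rot [ 3.1368e+00  2.7000e-03 -1.9254e+00] q [-0.261  0.354 -0.17  -0.004 -1.051  1.479] F [-0.9 -0.3 -0.1] op 0.937
total [ 0.002  -0.0018 -0.0472] rv deg [ 0.27  0.16 -0.88]
[ 0.0002 -0.0005  0.0079] [ 0.05  0.03 -0.15]
[ 0.0002 -0.0004  0.0079] [ 0.05  0.03 -0.15]
[ 0.0002 -0.0004  0.0079] [ 0.05  0.03 -0.15]
[ 0.0002 -0.0004  0.0079] [ 0.05  0.03 -0.15]
[ 0.0002 -0.0004  0.0079] [ 0.05  0.03 -0.15]
[ 0.0002 -0.0004  0.0079] [ 0.05  0.03 -0.15]
[359.21160649 121.17940789]
```

View pics/c15.png

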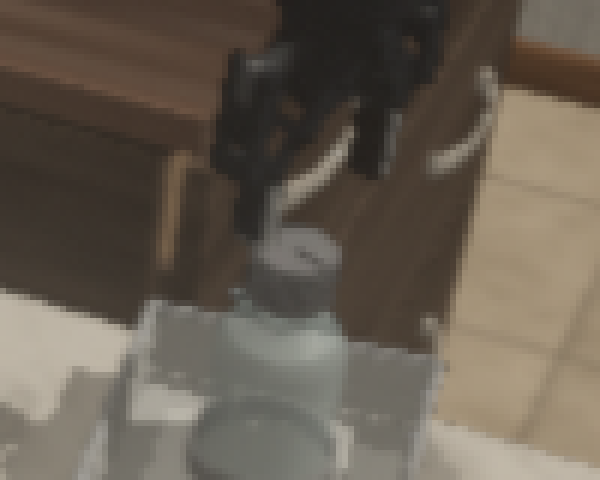

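```bash
python3 - <<'E'
from h import *
p=ctrl.capture('scene')
s=ctrl.read_state();R=Ro.from_euler('xyz',s['tcp_rot']).as_matrix();c=np.array(s['tool_pos'])
for k in(-1,0,1): print((proj(p,c+R[:,0]*k*.04-R[:,2]*.012)-[310,80])*6)
E
```

```text
[252.57412312 234.62808766]
[305.17477695 202.75415089]
[356.10716662 171.89111688]
```

Emit:
play_rows(targets=[{"tx": 0.0003,"ty": -0.0005,"tz": 0.008,"wx": 0.05,"wy": 0.03,"wz": 0},{"tx": 0.0003,"ty": -0.0005,"tz": 0.008,"wx": 0.05,"wy": 0.03,"wz": 0},{"tx": 0.0003,"ty": -0.0005,"tz": 0.008,"wx": 0.05,"wy": 0.03,"wz": 0},{"tx": 0.0003,"ty": -0.0005,"tz": 0.008,"wx": 0.05,"wy": 0.03,"wz": 0},{"tx": 0.0003,"ty": -0.0005,"tz": 0.008,"wx": 0.05,"wy": 0.03,"wz": 0},{"tx": 0,"ty": 0,"tz": 0.003,"wx": 0,"wy": 0,"wz": 0},{"tx": 0,"ty": 0,"tz": 0,"wx": 0,"wy": 0,"wz": 0}])

```text
t: 23.1
tool_pos: [0.5408, -0.3441, 0.1119]
tcp_rot: [-3.14, -0.0, -1.925]
force: [0.6, -0.2, -0.9]
opening: 0.935
```

```bash
python3 h.py .54 -.343 .11 -1.91 2
python3 - <<'E'
from h import *
p=ctrl.capture('scene'); save(p,'scene15.png')
a=cv2.imread('pics/scene15.png')
cv2.imwrite('pics/c16.png',cv2.resize(a[80:160,310:410],(600,480),interpolation=3))
E
```

```text
t 23.1 pos [ 0.5408 -0.3441  0.1119] rot [-3.1396e+00 -4.0000e-04 -1.9253e+00] q [-2.620e-01  3.970e-01 -2.200e-01  1.000e-03 -9.510e-01  1.478e+00] F [ 0.6 -0.2 -0.9] op 0.935
total [-0.0008  0.0011 -0.0019] rv deg [-0.11 -0.02 -0.88]
[-0.0004  0.0006  0.0009] [-0.06 -0.01 -0.44]
[-0.0004  0.0006  0.0009] [-0.06 -0.01 -0.44]
```

View pics/c16.png

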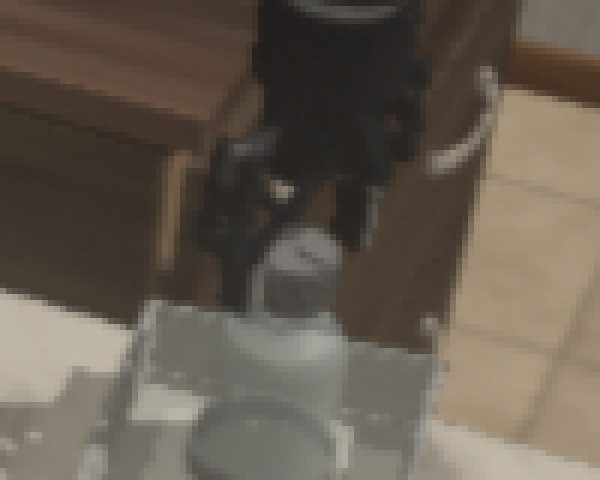

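Emit:
play_rows(targets=[{"tx": 0,"ty": 0,"tz": 0.001,"wx": 0,"wy": 0,"wz": 0},{"tx": 0,"ty": 0,"tz": 0,"wx": 0,"wy": 0,"wz": 0},{"tx": 0,"ty": 0,"tz": 0,"wx": 0,"wy": 0,"wz": 0},{"tx": 0,"ty": 0,"tz": 0,"wx": 0,"wy": 0,"wz": 0},{"tx": 0,"ty": 0,"tz": 0,"wx": 0,"wy": 0,"wz": 0},{"tx": 0,"ty": 0,"tz": 0,"wx": 0,"wy": 0,"wz": 0}], hand=0.0, newtons=40)

```text
t: 23.75
tool_pos: [0.5424, -0.3424, 0.1128]
tcp_rot: [-3.137, 0.002, -1.925]
force: [-0.4, 1.1, -2.2]
opening: 0.503
```

```bash
python3 h.py .54 -.343 .11 -1.91 1
python3 - <<'E'
from h import *
p=ctrl.capture('scene'); save(p,'scene16.png');print(ctrl.read_state()['wrist_torque'])
a=cv2.imread('pics/scene16.png')
cv2.imwrite('pics/c17.png',cv2.resize(a[80:160,310:410],(600,480),interpolation=3))
E
```

```text
t 23.75 pos [ 0.5424 -0.3424  0.1128] rot [-3.1366e+00  2.1000e-03 -1.9247e+00] q [-0.26   0.396 -0.219 -0.002 -0.951  1.478] F [-0.4  1.1 -2.2] op 0.503
total [-0.0024 -0.0006 -0.0028] rv deg [-0.28  0.12 -0.84]
[0.0014 0.0021 0.0027] [-0.28  0.12 -0.84]
[-0.18809692 -0.0618867   0.06884656]
```

View pics/c17.png

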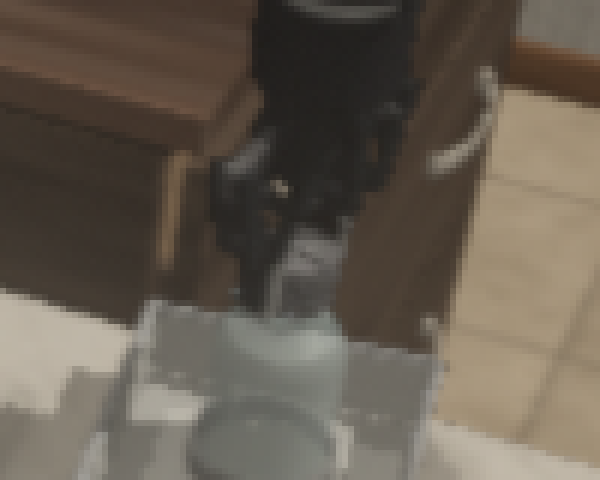

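Emit:
play_rows(targets=[{"tx": 0,"ty": 0,"tz": 0.0003,"wx": 0,"wy": 0,"wz": 4},{"tx": 0,"ty": 0,"tz": 0.0003,"wx": 0,"wy": 0,"wz": 7},{"tx": 0,"ty": 0,"tz": 0.0003,"wx": 0,"wy": 0,"wz": 7},{"tx": 0,"ty": 0,"tz": 0.0003,"wx": 0,"wy": 0,"wz": 7},{"tx": 0,"ty": 0,"tz": 0.0003,"wx": 0,"wy": 0,"wz": 7},{"tx": 0,"ty": 0,"tz": 0.0003,"wx": 0,"wy": 0,"wz": 7},{"tx": 0,"ty": 0,"tz": 0.0003,"wx": 0,"wy": 0,"wz": 7},{"tx": 0,"ty": 0,"tz": 0.0003,"wx": 0,"wy": 0,"wz": 4}])

```text
t: 24.6
tool_pos: [0.5419, -0.3428, 0.112]
tcp_rot: [-3.14, 0.004, -2.831]
force: [-0.1, 1.6, 0.4]
opening: 0.495
```

```bash
python3 h.py .54 -.343 .11 -2.925 1
python3 - <<'E'
from h import *
p=ctrl.capture('scene'); save(p,'scene17.png');print(ctrl.read_state()['wrist_torque'])
a=cv2.imread('pics/scene17.png')
cv2.imwrite('pics/c18.png',cv2.resize(a[80:160,310:410],(600,480),interpolation=3))
E
```

```text
t 24.6 pos [ 0.5419 -0.3428  0.112 ] rot [-3.14    0.0044 -2.8313] q [-0.261  0.396 -0.221 -0.001 -0.949  0.572] F [-0.1  1.6  0.4] op 0.495
total [-0.0019 -0.0002 -0.002 ] rv deg [-0.08  0.26  5.37]
[0.0018 0.0004 0.002 ] [-0.08  0.26  5.37]
[ 0.20179319  0.22972971 -0.00298369]
```

View pics/c18.png

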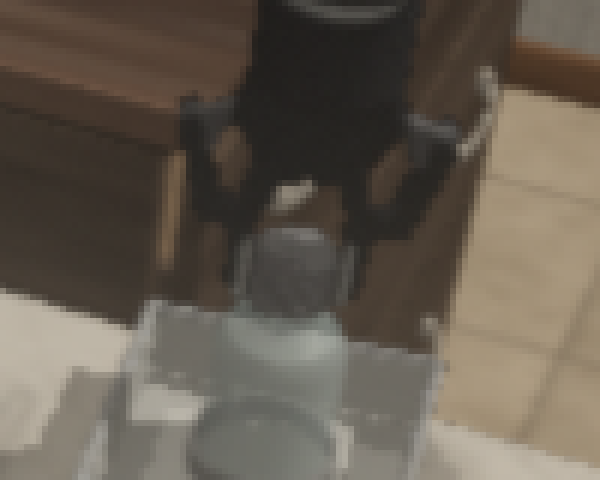

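Emit:
play_rows(targets=[{"tx": 0,"ty": 0,"tz": 0.0003,"wx": 0,"wy": 0,"wz": 4},{"tx": 0,"ty": 0,"tz": 0.0003,"wx": 0,"wy": 0,"wz": 7},{"tx": 0,"ty": 0,"tz": 0.0003,"wx": 0,"wy": 0,"wz": 7},{"tx": 0,"ty": 0,"tz": 0.0003,"wx": 0,"wy": 0,"wz": 7},{"tx": 0,"ty": 0,"tz": 0.0003,"wx": 0,"wy": 0,"wz": 7},{"tx": 0,"ty": 0,"tz": 0.0003,"wx": 0,"wy": 0,"wz": 7},{"tx": 0,"ty": 0,"tz": 0.0003,"wx": 0,"wy": 0,"wz": 5},{"tx": 0,"ty": 0,"tz": 0.0003,"wx": 0,"wy": 0,"wz": 4}])

```text
t: 25.45
tool_pos: [0.5412, -0.3427, 0.1113]
tcp_rot: [3.139, 0.003, 2.593]
force: [-0.6, 0.5, 0.6]
opening: 0.501
```

```bash
python3 h.py .54 -.343 .11 2.6 1
python3 - <<'E'
from h import *
p=ctrl.capture('scene'); save(p,'scene18.png');print(ctrl.read_state()['wrist_torque'],ctrl.read_state()['effort'])
a=cv2.imread('pics/scene18.png')
cv2.imwrite('pics/c19.png',cv2.resize(a[80:160,310:410],(600,480),interpolation=3))
E
```

```text
t 25.45 pos [ 0.5412 -0.3427  0.1113] rot [3.1394 0.0032 2.5926] q [-0.261  0.397 -0.222 -0.001 -0.948 -0.287] F [-0.6  0.5  0.6] op 0.501
total [-0.0012 -0.0003 -0.0013] rv deg [ 0.12  0.18 -0.42]
[ 0.0009 -0.0009  0.0013] [ 0.12  0.18 -0.42]
[ 0.39119082  0.29761296 -0.02476393] [ -0.41569954 -56.84404135  25.6552434    6.17544383   0.42322934
   0.67763982]
```

View pics/c19.png

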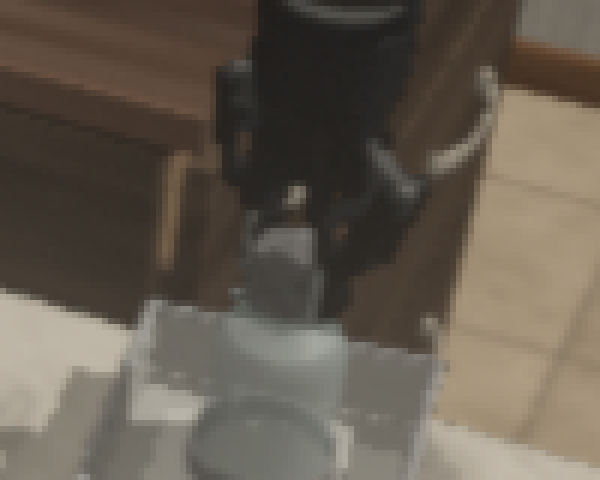

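Emit:
play_rows(targets=[{"tx": 0,"ty": 0,"tz": 0.0002,"wx": 0,"wy": 0,"wz": 3},{"tx": 0,"ty": 0,"tz": 0.0002,"wx": 0,"wy": 0,"wz": 3},{"tx": 0,"ty": 0,"tz": 0.0002,"wx": 0,"wy": 0,"wz": 3},{"tx": 0,"ty": 0,"tz": 0.0002,"wx": 0,"wy": 0,"wz": 3},{"tx": 0,"ty": 0,"tz": 0.0002,"wx": 0,"wy": 0,"wz": 3},{"tx": 0,"ty": 0,"tz": 0.0002,"wx": 0,"wy": 0,"wz": 3},{"tx": 0,"ty": 0,"tz": 0.0002,"wx": 0,"wy": 0,"wz": 3},{"tx": 0,"ty": 0,"tz": 0.0002,"wx": 0,"wy": 0,"wz": 3}])

```text
t: 26.3
tool_pos: [0.541, -0.3425, 0.1109]
tcp_rot: [3.138, 0.002, 2.179]
force: [-0.5, 1.4, 0.5]
opening: 0.498
```

```bash
cat > q.py <<'E'
from h import *
s=ctrl.read_state(); print(s['t'],np.round(s['tool_pos'],4),np.round(s['tcp_rot'],4),'q6',s['qpos'][5],'F',np.round(s['force'],1),'M',np.round(s['wrist_torque'],2),'eff6',s['effort'][5],'turned',(-1.925-s['tcp_rot'][2])%(2*np.pi))
E
python3 q.py
```

```text
26.3 [ 0.541  -0.3425  0.1109] [3.1381e+00 1.7000e-03 2.1790e+00] q6 -0.7004096339648529 F [-0.5  1.4  0.5] M [0.35 0.26 0.04] eff6 0.7826710492372513 turned 2.179175260243638
```

Emit:
play_rows(targets=[{"tx": 0,"ty": 0,"tz": 0.0002,"wx": 0,"wy": 0,"wz": 3},{"tx": 0,"ty": 0,"tz": 0.0002,"wx": 0,"wy": 0,"wz": 3},{"tx": 0,"ty": 0,"tz": 0.0002,"wx": 0,"wy": 0,"wz": 3},{"tx": 0,"ty": 0,"tz": 0.0002,"wx": 0,"wy": 0,"wz": 3},{"tx": 0,"ty": 0,"tz": 0.0002,"wx": 0,"wy": 0,"wz": 3},{"tx": 0,"ty": 0,"tz": 0.0002,"wx": 0,"wy": 0,"wz": 3},{"tx": 0,"ty": 0,"tz": 0.0002,"wx": 0,"wy": 0,"wz": 3},{"tx": 0,"ty": 0,"tz": 0.0002,"wx": 0,"wy": 0,"wz": 3}])

```text
t: 27.1
tool_pos: [0.5409, -0.3421, 0.1106]
tcp_rot: [3.137, -0.0, 1.768]
force: [0.6, 1.6, 0.4]
opening: 0.497
```

```bash
python3 q.py
```

```text
27.1 [ 0.5409 -0.3421  0.1106] [ 3.1373e+00 -3.0000e-04  1.7684e+00] q6 -1.1107079770531503 F [0.6 1.6 0.4] M [0.48 0.27 0.46] eff6 0.5371609702706337 turned 2.589743271794832
```

Emit:
play_rows(targets=[{"tx": 0,"ty": 0,"tz": 0.0002,"wx": 0,"wy": 0,"wz": 3},{"tx": 0,"ty": 0,"tz": 0.0002,"wx": 0,"wy": 0,"wz": 3},{"tx": 0,"ty": 0,"tz": 0.0002,"wx": 0,"wy": 0,"wz": 3},{"tx": 0,"ty": 0,"tz": 0.0002,"wx": 0,"wy": 0,"wz": 3}])

```text
t: 27.5
tool_pos: [0.5406, -0.3421, 0.1106]
tcp_rot: [3.139, 0.0, 1.572]
force: [-0.6, 1.2, 1.4]
opening: 0.496
```

```bash
python3 q.py
```

```text
27.5 [ 0.5406 -0.3421  0.1106] [3.1394e+00 4.0000e-04 1.5721e+00] q6 -1.3096000666484777 F [-0.6  1.2  1.4] M [0.44 0.13 1.11] eff6 -0.6353022716939449 turned 2.7861314730711646
```

```bash
python3 - <<'E'
from h import *
p=ctrl.capture('scene'); save(p,'scene19.png')
q=ctrl.capture('top'); save(q,'top19.png')
a=cv2.imread('pics/scene19.png');b=cv2.imread('pics/top19.png')
f=lambda x:cv2.convertScaleAbs(x,alpha=1.8)
cv2.imwrite('pics/c20.png',f(np.hstack([cv2.resize(a[100:150,335:385],(400,400),interpolation=2),cv2.resize(b[190:270,370:450],(400,400),interpolation=2)])))
E
python3 q.py
```

```text
27.6 [ 0.5407 -0.342   0.1106] [3.1391e+00 2.0000e-04 1.5716e+00] q6 -1.3097509690707951 F [-3.6  1.4  1.9] M [0.28 0.91 0.8 ] eff6 -1.4840959757566452 turned 2.7865563597262835
```

View pics/c20.png

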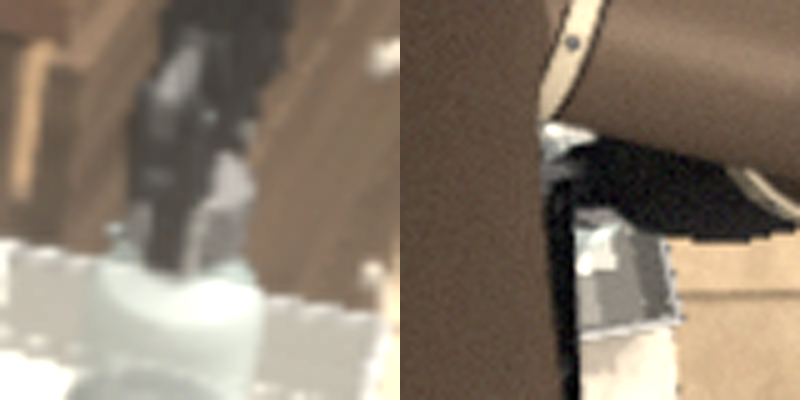

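```bash
python3 - <<'E'
from h import *
s=ctrl.capture('scene');t=ctrl.capture('top')
c=np.array([.5405,-.3425])
for z in(.1,.108): 
    n=atz(s,349.3,129.1,z)[:2]-c; print('nib',n,np.linalg.norm(n),np.arctan2(n[1],n[0]))
a=cv2.imread('pics/scene1.png');b=cv2.imread('pics/top1.png');d=cv2.imread('pics/scene13.png')
f=lambda x:cv2.convertScaleAbs(x,alpha=2.5)
cv2.imwrite('pics/c21.png',f(np.hstack([cv2.resize(d[112:142,342:376],(453,400),interpolation=0),cv2.resize(b[215:240,395:422],(346,320),interpolation=0) if 0 else cv2.resize(b[212:242,393:427],(453,400),interpolation=0)]))[:,:800] if 0 else f(np.hstack([cv2.resize(d[112:142,344:374],(400,400),interpolation=0),cv2.resize(b[212:242,395:425],(400,400),interpolation=0)])))
print(proj(s,[*c,.146]),proj(t,[*c,.146]))
E
```

```text
nib [ 0.02803383 -0.00771564] 0.0290762249905874 -0.26857638771854186
nib [0.02511726 0.00314994] 0.02531400717774133 0.12475787248470259
[359.14269776 120.38354761] [410.79868878 226.18429754]
```

View pics/c21.png

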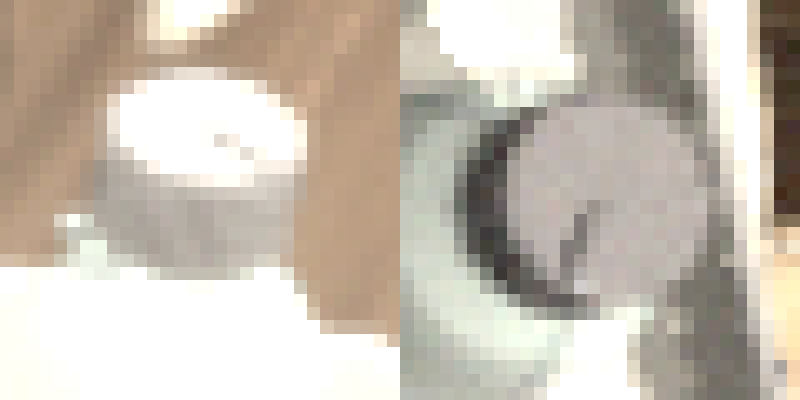

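Emit:
play_rows(targets=[{"tx": 0,"ty": 0,"tz": 0,"wx": 0,"wy": 0,"wz": 0},{"tx": 0,"ty": 0,"tz": 0,"wx": 0,"wy": 0,"wz": 0},{"tx": 0,"ty": 0,"tz": 0,"wx": 0,"wy": 0,"wz": 0}], newtons=90)

```text
t: 28.0
tool_pos: [0.5407, -0.3421, 0.1108]
tcp_rot: [3.139, 0.0, 1.577]
force: [-1.6, 0.4, 2.5]
opening: 0.49
```

```bash
python3 q.py
```

```text
28.0 [ 0.5407 -0.3421  0.1108] [3.1385 0.     1.5767] q6 -1.3042889786079546 F [-1.6  0.4  2.5] M [0.4  0.72 0.77] eff6 -0.7184333726763725 turned 2.7815254043809743
```

Emit:
play_rows(targets=[{"tx": 0,"ty": 0,"tz": 0,"wx": 0,"wy": 0,"wz": 2},{"tx": 0,"ty": 0,"tz": 0,"wx": 0,"wy": 0,"wz": 2}])

```text
t: 28.2
tool_pos: [0.5407, -0.342, 0.1108]
tcp_rot: [3.139, 0.0, 1.509]
force: [-2.3, 1.5, 1.4]
opening: 0.49
```

```bash
python3 q.py
```

```text
28.2 [ 0.5407 -0.342   0.1108] [3.1390e+00 1.0000e-04 1.5092e+00] q6 -1.372459203901509 F [-2.3  1.5  1.4] M [0.64 0.79 2.26] eff6 -1.618715152144432 turned 2.8490182047878463
```

Emit:
play_rows(targets=[{"tx": 0,"ty": 0,"tz": 0,"wx": 0,"wy": 0,"wz": 2},{"tx": 0,"ty": 0,"tz": 0,"wx": 0,"wy": 0,"wz": 2}])

```text
t: 28.4
tool_pos: [0.5407, -0.3419, 0.1108]
tcp_rot: [3.14, 0.001, 1.446]
force: [-2.0, 1.1, 1.4]
opening: 0.486
```

```bash
python3 q.py
```

```text
28.4 [ 0.5407 -0.3419  0.1108] [3.1403e+00 1.5000e-03 1.4456e+00] q6 -1.438242199811363 F [-2.   1.1  1.4] M [0.52 0.87 3.48] eff6 -3.0156688392162323 turned 2.9125549153786023
```

Emit:
play_rows(targets=[{"tx": 0,"ty": 0,"tz": 0,"wx": 0,"wy": 0,"wz": -2},{"tx": 0,"ty": 0,"tz": 0,"wx": 0,"wy": 0,"wz": -2},{"tx": 0,"ty": 0,"tz": 0,"wx": 0,"wy": 0,"wz": 0}])

```text
t: 28.7
tool_pos: [0.5406, -0.342, 0.1108]
tcp_rot: [-3.141, 0.004, 1.528]
force: [-2.0, 0.3, 1.4]
opening: 0.486
```

```bash
python3 q.py
```

```text
28.7 [ 0.5406 -0.342   0.1108] [-3.1408  0.0036  1.5275] q6 -1.359498456721854 F [-2.   0.3  1.4] M [0.34 0.86 1.81] eff6 -1.3315317034721375 turned 2.830681068859197
```

Emit:
play_rows(targets=[{"tx": 0,"ty": 0,"tz": 0,"wx": 0,"wy": 0,"wz": -2},{"tx": 0,"ty": 0,"tz": 0,"wx": 0,"wy": 0,"wz": 0}])

```text
t: 28.9
tool_pos: [0.5406, -0.342, 0.1108]
tcp_rot: [-3.141, 0.004, 1.562]
force: [-1.6, 1.5, 1.4]
opening: 0.488
```

```bash
python3 q.py
```

```text
28.9 [ 0.5406 -0.342   0.1108] [-3.1406  0.0037  1.5624] q6 -1.3246829640537856 F [-1.6  1.5  1.4] M [0.41 0.73 1.09] eff6 -0.5662356689572334 turned 2.7957535720192346
```

Emit:
play_rows(targets=[{"tx": 0,"ty": 0,"tz": 0,"wx": 0,"wy": 0,"wz": -1.5},{"tx": 0,"ty": 0,"tz": 0,"wx": 0,"wy": 0,"wz": 0}])

```text
t: 29.1
tool_pos: [0.5407, -0.3421, 0.1108]
tcp_rot: [-3.141, 0.003, 1.587]
force: [-2.4, 0.2, 2.0]
opening: 0.487
```

```bash
python3 q.py
```

```text
29.1 [ 0.5407 -0.3421  0.1108] [-3.141   0.0034  1.5869] q6 -1.2994936167391289 F [-2.4  0.2  2. ] M [0.46 0.7  0.6 ] eff6 -0.22142646834254265 turned 2.7712376776667975
```

Emit:
play_rows(targets=[{"tx": 0,"ty": 0,"tz": 0,"wx": 0,"wy": 0,"wz": -1.5},{"tx": 0,"ty": 0,"tz": 0,"wx": 0,"wy": 0,"wz": 0}])

```text
t: 29.3
tool_pos: [0.5406, -0.3421, 0.1108]
tcp_rot: [-3.141, 0.003, 1.612]
force: [-1.6, 1.3, 2.4]
opening: 0.486
```

```bash
python3 q.py
```

```text
29.3 [ 0.5406 -0.3421  0.1108] [-3.1414e+00  2.8000e-03  1.6120e+00] q6 -1.2734477937282982 F [-1.6  1.3  2.4] M [0.49 0.69 0.03] eff6 0.2741336077451706 turned 2.746137022879646
```

Emit:
play_rows(targets=[{"tx": 0,"ty": 0,"tz": -0.0001,"wx": 0,"wy": 0,"wz": -4},{"tx": 0,"ty": 0,"tz": -0.0001,"wx": 0,"wy": 0,"wz": -6},{"tx": 0,"ty": 0,"tz": -0.0001,"wx": 0,"wy": 0,"wz": -6},{"tx": 0,"ty": 0,"tz": -0.0001,"wx": 0,"wy": 0,"wz": -6},{"tx": 0,"ty": 0,"tz": -0.0001,"wx": 0,"wy": 0,"wz": -6},{"tx": 0,"ty": 0,"tz": -0.0001,"wx": 0,"wy": 0,"wz": -6},{"tx": 0,"ty": 0,"tz": -0.0001,"wx": 0,"wy": 0,"wz": -6},{"tx": 0,"ty": 0,"tz": -0.0001,"wx": 0,"wy": 0,"wz": -4}])

```text
t: 30.1
tool_pos: [0.541, -0.3428, 0.1115]
tcp_rot: [3.141, 0.003, 2.399]
force: [-1.7, 1.2, 1.0]
opening: 0.48
```

```bash
python3 q.py
```

```text
30.1 [ 0.541  -0.3428  0.1115] [3.1411e+00 2.9000e-03 2.3990e+00] q6 -0.48304493215442107 F [-1.7  1.2  1. ] M [ 0.39  0.58 -0.04] eff6 -0.6993415206670761 turned 1.959142294983824
```

Emit:
play_rows(targets=[{"tx": 0,"ty": 0,"tz": -0.0001,"wx": 0,"wy": 0,"wz": -4},{"tx": 0,"ty": 0,"tz": -0.0001,"wx": 0,"wy": 0,"wz": -5},{"tx": 0,"ty": 0,"tz": -0.0001,"wx": 0,"wy": 0,"wz": -5},{"tx": 0,"ty": 0,"tz": -0.0001,"wx": 0,"wy": 0,"wz": -5},{"tx": 0,"ty": 0,"tz": -0.0001,"wx": 0,"wy": 0,"wz": -5},{"tx": 0,"ty": 0,"tz": -0.0001,"wx": 0,"wy": 0,"wz": -4},{"tx": 0,"ty": 0,"tz": 0,"wx": 0,"wy": 0,"wz": -2},{"tx": 0,"ty": 0,"tz": 0,"wx": 0,"wy": 0,"wz": 0}])

```text
t: 30.9
tool_pos: [0.5415, -0.3431, 0.1119]
tcp_rot: [3.141, 0.005, 2.937]
force: [-1.9, 1.1, 2.6]
opening: 0.487
```

```bash
python3 q.py
```

```text
30.9 [ 0.5415 -0.3431  0.1119] [3.1406 0.0048 2.9368] q6 0.05772364628965396 F [-1.9  1.1  2.6] M [0.51 0.74 0.09] eff6 0.4723251052200794 turned 1.4214199166927743
```

Emit:
play_rows(targets=[{"tx": 0,"ty": 0,"tz": -0.0001,"wx": 0,"wy": 0,"wz": -3},{"tx": 0,"ty": 0,"tz": -0.0001,"wx": 0,"wy": 0,"wz": -4},{"tx": 0,"ty": 0,"tz": -0.0001,"wx": 0,"wy": 0,"wz": -3.5},{"tx": 0,"ty": 0,"tz": 0,"wx": 0,"wy": 0,"wz": -2},{"tx": 0,"ty": 0,"tz": 0,"wx": 0,"wy": 0,"wz": -1},{"tx": 0,"ty": 0,"tz": 0,"wx": 0,"wy": 0,"wz": 0},{"tx": 0,"ty": 0,"tz": 0,"wx": 0,"wy": 0,"wz": 0}])

```text
t: 31.6
tool_pos: [0.5417, -0.3431, 0.112]
tcp_rot: [3.141, 0.006, -3.115]
force: [-1.8, -0.0, 2.2]
opening: 0.488
```

```bash
python3 q.py
```

```text
31.6 [ 0.5417 -0.3431  0.112 ] [ 3.1411  0.0059 -3.1147] q6 0.29066931236032617 F [-1.8 -0.   2.2] M [0.42 0.79 0.06] eff6 -0.013023616920690984 turned 1.1896515966013108
```

Emit:
play_rows(targets=[{"tx": 0,"ty": 0,"tz": 0,"wx": 0,"wy": 0,"wz": -1},{"tx": 0,"ty": 0,"tz": 0,"wx": 0,"wy": 0,"wz": 0},{"tx": 0,"ty": 0,"tz": 0,"wx": 0,"wy": 0,"wz": 0}])

```text
t: 31.9
tool_pos: [0.5418, -0.3431, 0.1121]
tcp_rot: [3.141, 0.006, -3.097]
force: [-1.6, 1.5, 2.4]
opening: 0.485
```

```bash
python3 q.py; python3 - <<'E'
from h import *
p=ctrl.capture('scene'); save(p,'scene20.png')
q=ctrl.capture('top'); save(q,'top20.png')
a=cv2.imread('pics/scene20.png');b=cv2.imread('pics/top20.png')
f=lambda x,al=1.8:cv2.convertScaleAbs(x,alpha=al)
cv2.imwrite('pics/c22.png',np.hstack([f(cv2.resize(a[105:145,340:380],(400,400),interpolation=2),2.2),cv2.resize(a[100:380,200:400][:, :],(286,400))]))
c=np.array([.5405,-.3425]);st=0
for ang in(.0,.12,.12+1.57,.12+2.57): print(ang,[ (proj(p,[*(c+r*np.array([np.cos(ang),np.sin(ang)])),.146])-[340,105])*10 for r in(0,.02)])
E
```

```text
31.9 [ 0.5418 -0.3431  0.1121] [ 3.1411  0.006  -3.0975] q6 0.307883998175178 F [-1.6  1.5  2.4] M [ 0.45  0.73 -0.  ] eff6 -0.010521431104280055 turned 1.1724784731303457
0.0 [array([191.42697762, 153.83547611]), array([128.46884729, 136.22081893])]
0.12 [array([191.42697762, 153.83547611]), array([126.21594349, 140.4607686 ])]
1.69 [array([191.42697762, 153.83547611]), array([176.92583011, 190.76266288])]
2.69 [array([191.42697762, 153.83547611]), array([239.16788094, 185.17249422])]
```

View pics/c22.png

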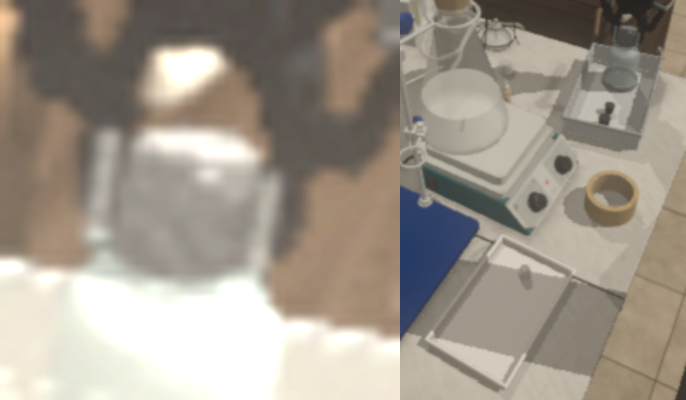

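```bash
python3 q.py; python3 -c "
from workcell import ctrl
print(ctrl.job_done()); s=ctrl.read_state(); print(s['t'],s['tcp_rot'],s['opening'])"
```

```text
32.0 [ 0.5417 -0.3431  0.1121] [ 3.1412  0.006  -3.0975] q6 0.3078637630109502 F [-1.5  0.5  2.6] M [0.43 0.76 0.  ] eff6 -0.014638635038863868 turned 1.1724925913542472
the job is handed in; nothing more can be done
None
the job is handed in; nothing more can be done
```

I moved both stoppers from the tray into the empty half of the basket. I then screwed the cap down to its stop, backed it off a quarter turn, and handed the job in at about 32 s with the cap still gripped.

- **Stoppers:** the pictures show both in the basket, standing upright. The weight is still in the tray, and the tape roll and dropper bottle were not touched.
- **Stop:** at the bottom the wrist torque rose to about 3.5 N m, so the cap was firmly on the stop. The pads had slipped on the cap once the stop was reached at 40 N, so I raised the grip to 90 N. I then took zero from the wrist angle at which the torque fell to 0.
- **Back-off:** I turned the cap back 1.574 rad from that zero, which compares with 1.571 for a quarter turn. The wrist torque about the vertical was about 0 at the end.
- **Not confirmed:** the gripper and shadow hid the index rib, so I could not check the final angle in a picture. The rib and nib positions in the early pictures gave a starting angle of about 2.5–2.6 rad. That roughly agrees with where the torque began to rise, at 2.6 rad turned.

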